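Demagnetise the spacer rings on the plate demagnetiser

ROBOT

A 7-joint arm with a two-finger parallel gripper is mounted at the origin on the work surface; the furniture and walls round the work are solid. World frame = base frame: x ahead of the robot, y to its left, z up, the work surface at z = 0. Lengths are in m, angles in degrees, forces in N, time in s.
With the tool pointing down it reaches from about 0.425 to 0.875 m from the base axis. Payload 4.7 kg.
Tool frame: the origin (TCP) lies at the very end of the fingers, on their centre line; the grasp point (between the pads) lies 19 mm behind it; z points along the fingers, y is the line along which they close (so a half turn about z gives the same grasp; the last joint's range is limited). The gripper opens to 87 mm and grips with 3 to 60 N. Pads are 19 mm wide; open, the fingers measure 117 mm over their backs; the gripper's body (75 mm by 190 mm) begins 51 mm behind the grasp point.
Start: joints at [71.339, 18.392, -4.016, 83.108, 1.295, 78.541, -3.26], TCP at [0.217, -0.613, 0.223] pointing down, gripper open.
Joint ranges: [-163.93, 163.93], [-17.29, 119.83], [-79.2, 71.16], [3.27, 140.29], [-89.18, 269.18], [5.43, 117.66], [-154.24, 154.24]. Speed limits (degrees/s): [147.25, 147.25, 180, 180, 180, 180, 180].

INTERFACE

Orientations are given as [roll, pitch, yaw] about the fixed x, y, z axes, in that order (R = Rz(yaw) Ry(pitch) Rx(roll)).
In Python, from cell import get_obs, eyes, env gives the robot as it stands.
- The arm moves only by the tool servo_tool, never from a script. Its argument "series" is a list that holds one entry, the list of rows, each a list of 7 numbers: the shift along the tool's x, y, z in units of 300 mm (1.0 is 300 mm), then the turn, a rotation vector about the tool's x, y, z in units of pi rad (1.0 is pi rad), then the opening, from 0 (shut) to 1 (fully open). In form: [[[tx, ty, tz, wx, wy, wz, gripper], ...]]. A call has 1 to 12 rows; each row is the pose to reach, as a shift and turn from the pose commanded when the call began, along the tool's axes at that moment, turning the shorter way round; what a row does not reach only later rows make up. A row lasts 1/12 s, in which the tool goes at most 41.7 mm and 7.16 degrees, less where a joint would pass 70% of its speed; a pose out of reach is approached as far as the arm can. A call with a number of a shift or a turn outside -1 to 1 is refused whole. A call with a gripper value outside its range is refused whole. The fingers move at their own pace and stop on an object; "grip_force" is the grip in N (left out, the last holds). Time passes only in rows, so rows that repeat a pose let the fingers close. It gives the time, the measured TCP pose, the force, the opening and the grip force at its end, in the units of the state.
- get_obs(): the state, without advancing time (a new reading comes with each control period).
- eyes.read_camera(name): name is "scene" or "top" or "wrist"; returns a dict with "frame" (400x640x3 uint8, red, green, blue), "depth" (400x640 float32, m along the optical axis (not along the pixel's ray), 0 where there is no reading), "fx", "fy", "cx", "cy" (pixels), "origin" and "rotation" of the camera in the world; the wrist camera has in their place "mount" (4x4, takes a point from camera to tool coordinates, whose origin is the TCP and whose axes are the flange's). Camera axes: x right, y down, z forward; pixel columns grow to the right and rows downward; lengths in m; the calibration is good to about 2 mm. A picture is of the moment at which its call begins: read the wrist's pose just before it.
- env.sign_off(): hands the job in; it is judged then, once.
The state is a dict: "time_s": time; "qpos": joint angles; "joint_velocities": joint speeds; "effort": joint torques, N m; "tool_pos": TCP position; "tool_rot": TCP orientation; "force": force on the tool from outside, world axes, zero at the start; "wrist_torque": the same for the moment, N m; "grip_width": finger opening in m; "grasp_force": force on a finger pad.
Only numpy, scipy, OpenCV 4.12 (cv2) and the standard library are available. Lean on these libraries where they do the work, as an engineer would, in place of code of your own. Each camera call takes 0.05 s, during which the arm holds its last target. There are 200 camera calls.

TASK

Demagnetise the spacer rings from the kit tray: lay every ring flat on the steel pole plate, and turn the knob sunk in the well until its white line points at the red tab. Then start the field by pressing the white key and after it the green key, one at a time, each fully down. With the field on, lift the rings off the plate and lay them back in the tray, and only when they are all there press the red key to switch off and turn the knob all the way back down, anticlockwise to its stop; leave the grease pot where it stands.

Things in the scene. Friction and masses are not known exactly. Their poses are not given: they have to be found in the camera images.
- demag: bench plate demagnetiser, grey housing 200 (x) by 220 (y) by 60 mm high, fixed. Origin: centre of its underside; x to its back, y to its left. Front half of the top (z 60 mm): panel with the knob well on the right (x -48, y -60) and three keys on the left (x -55; y 14, 52, 90); back half: pole plate. Left of it stands a thick spindle wrapped in red, taller than 0.5 m, axis at world x 0.33, y 0.06: keep the arm clear
- pole_plate (a point): centre of the top face of the pole plate: flat bright steel, 86 mm (x) by 192 mm (y), split by a narrow brass strip, 66 mm above the bench (6 above the panel); axes as the demagnetiser's. Aluminium stop rails, tops 12 mm above the plate, stand 45 mm behind this point and 98 mm to either side. A ring is on the plate when it lies flat, its centre 7 mm or more inside the edges
- level_well (a point): centre of the mouth of the round well, 80 mm across and 26 mm deep, in the front right of the panel; its rim is level with the panel, 60 mm above the bench. Straight walls; the knob stands in its middle
- level_grip (a point): point on the knob's axis to grip it, 48.5 mm above the bench: its round fluted grip is 22 mm across and runs from 38 to 58.5 mm above the bench, so its top is 1.5 mm below the mouth of the well; under it a flat black dial skirt, 54 mm across, top 38 mm above the bench, turns with it
- level (a joint): the knob's angle in rad, 0 to 4.7, growing as it is turned clockwise seen from above. At 0 its white line points to the front left of the demagnetiser (135 degrees anticlockwise from the demagnetiser's x), at 2.36 straight to the back. Stops at both ends; it stays where it is left and turns easily (0.03 Nm)
- level_line (a point): outer end of the white line on the knob's black skirt, 26 mm from the axis
- tab (a joint): angle of the red preset tab in rad, same zero and direction as the knob's: the white line points at the tab when joint level equals joint tab. The tab is set beforehand on the floor of the well and does not move by itself; nothing needs to touch it
- tab_mark (a point): point 26 mm from the knob's axis, at the inner end of the red tab (5 mm wide, just outside the skirt): the white line points at the tab when its end is within 4 mm of here
- key_white (a joint): press of the white key (nearest the well) in m: 0 up, 0.005 fully down; it springs back. About 1.5 N starts it, 5 N holds it fully down. Round cap 19 mm across, 10 mm above the panel; keys are 38 mm apart, centre to centre
- key_white_top (a point): centre of the top face of the white key, 70 mm above the bench when up
- key_green (a joint): press of the green key (the middle one), as the white one
- key_green_top (a point): centre of the top face of the green key
- key_red (a joint): press of the red key (leftmost), as the white one
- key_red_top (a point): centre of the top face of the red key
- tray: shallow blue kit tray with a black rubber floor, 165 mm (x) by 125 mm (y), fixed. Origin: centre of its underside, z up. Floor 25 mm above the bench; lip 4 mm thick, its top 28 mm above the bench
- spacer_a: bright steel spacer ring, 34 mm outside, 14 mm bore, 12 mm high, 50 g, lying flat in the tray at the start. Either face may lie up. Origin: centre of its underside. Three or all four of the rings a to d are there in any one start
- spacer_b: another bright steel spacer ring, just like spacer_a
- spacer_c: yellow-passivated steel spacer ring, 38 mm outside, 18 mm bore, 12 mm high, 50 g. Origin: centre of its underside
- spacer_d: another yellow spacer ring, just like spacer_c
- grease_pot: grease pot with a green lid, 63 mm across, 54 mm high, standing near the tray; origin at the centre of its underside; to be left alone
There are look-alikes about, which are no part of the job. Leave any purple look-alike of the spacer_d alone.

How it is judged (in metres and radians):
On the way, in this order (a step that is already met when the one before it is completed fails the run):
1. all rings lie flat on the pole plate and the white line points at the red tab (x of spacer_a in the frame of pole_plate between -0.036 and 0.036 m and y of spacer_a in the frame of pole_plate between -0.09 and 0.09 m and ((z of spacer_a in the frame of pole_plate between -0.003 and 0.004 m and angle between spacer_a's own z axis and vertical below 0.15 rad) or (z of spacer_a in the frame of pole_plate between 0.009 and 0.016 m and angle between spacer_a's own z axis and vertical above 2.99 rad)) and x of spacer_b in the frame of pole_plate between -0.036 and 0.036 m and y of spacer_b in the frame of pole_plate between -0.09 and 0.09 m and ((z of spacer_b in the frame of pole_plate between -0.003 and 0.004 m and angle between spacer_b's own z axis and vertical below 0.15 rad) or (z of spacer_b in the frame of pole_plate between 0.009 and 0.016 m and angle between spacer_b's own z axis and vertical above 2.99 rad)) and x of spacer_c in the frame of pole_plate between -0.036 and 0.036 m and y of spacer_c in the frame of pole_plate between -0.09 and 0.09 m and ((z of spacer_c in the frame of pole_plate between -0.003 and 0.004 m and angle between spacer_c's own z axis and vertical below 0.15 rad) or (z of spacer_c in the frame of pole_plate between 0.009 and 0.016 m and angle between spacer_c's own z axis and vertical above 2.99 rad)) and x of spacer_d in the frame of pole_plate between -0.036 and 0.036 m and y of spacer_d in the frame of pole_plate between -0.09 and 0.09 m and ((z of spacer_d in the frame of pole_plate between -0.003 and 0.004 m and angle between spacer_d's own z axis and vertical below 0.15 rad) or (z of spacer_d in the frame of pole_plate between 0.009 and 0.016 m and angle between spacer_d's own z axis and vertical above 2.99 rad)) and distance between level_line and tab_mark below 0.004 m and value of joint each of key_white, key_green, key_red below 0.0015 m), for 0.3 s.
2. with the rings on the plate and the level set, the white key is pressed down alone (x of spacer_a in the frame of pole_plate between -0.036 and 0.036 m and y of spacer_a in the frame of pole_plate between -0.09 and 0.09 m and ((z of spacer_a in the frame of pole_plate between -0.003 and 0.004 m and angle between spacer_a's own z axis and vertical below 0.15 rad) or (z of spacer_a in the frame of pole_plate between 0.009 and 0.016 m and angle between spacer_a's own z axis and vertical above 2.99 rad)) and x of spacer_b in the frame of pole_plate between -0.036 and 0.036 m and y of spacer_b in the frame of pole_plate between -0.09 and 0.09 m and ((z of spacer_b in the frame of pole_plate between -0.003 and 0.004 m and angle between spacer_b's own z axis and vertical below 0.15 rad) or (z of spacer_b in the frame of pole_plate between 0.009 and 0.016 m and angle between spacer_b's own z axis and vertical above 2.99 rad)) and x of spacer_c in the frame of pole_plate between -0.036 and 0.036 m and y of spacer_c in the frame of pole_plate between -0.09 and 0.09 m and ((z of spacer_c in the frame of pole_plate between -0.003 and 0.004 m and angle between spacer_c's own z axis and vertical below 0.15 rad) or (z of spacer_c in the frame of pole_plate between 0.009 and 0.016 m and angle between spacer_c's own z axis and vertical above 2.99 rad)) and x of spacer_d in the frame of pole_plate between -0.036 and 0.036 m and y of spacer_d in the frame of pole_plate between -0.09 and 0.09 m and ((z of spacer_d in the frame of pole_plate between -0.003 and 0.004 m and angle between spacer_d's own z axis and vertical below 0.15 rad) or (z of spacer_d in the frame of pole_plate between 0.009 and 0.016 m and angle between spacer_d's own z axis and vertical above 2.99 rad)) and distance between level_line and tab_mark below 0.004 m and value of joint key_white above 0.0032 m and value of joint each of key_green, key_red below 0.0015 m), for 0.05 s.
3. then the green key is pressed down alone (x of spacer_a in the frame of pole_plate between -0.036 and 0.036 m and y of spacer_a in the frame of pole_plate between -0.09 and 0.09 m and ((z of spacer_a in the frame of pole_plate between -0.003 and 0.004 m and angle between spacer_a's own z axis and vertical below 0.15 rad) or (z of spacer_a in the frame of pole_plate between 0.009 and 0.016 m and angle between spacer_a's own z axis and vertical above 2.99 rad)) and x of spacer_b in the frame of pole_plate between -0.036 and 0.036 m and y of spacer_b in the frame of pole_plate between -0.09 and 0.09 m and ((z of spacer_b in the frame of pole_plate between -0.003 and 0.004 m and angle between spacer_b's own z axis and vertical below 0.15 rad) or (z of spacer_b in the frame of pole_plate between 0.009 and 0.016 m and angle between spacer_b's own z axis and vertical above 2.99 rad)) and x of spacer_c in the frame of pole_plate between -0.036 and 0.036 m and y of spacer_c in the frame of pole_plate between -0.09 and 0.09 m and ((z of spacer_c in the frame of pole_plate between -0.003 and 0.004 m and angle between spacer_c's own z axis and vertical below 0.15 rad) or (z of spacer_c in the frame of pole_plate between 0.009 and 0.016 m and angle between spacer_c's own z axis and vertical above 2.99 rad)) and x of spacer_d in the frame of pole_plate between -0.036 and 0.036 m and y of spacer_d in the frame of pole_plate between -0.09 and 0.09 m and ((z of spacer_d in the frame of pole_plate between -0.003 and 0.004 m and angle between spacer_d's own z axis and vertical below 0.15 rad) or (z of spacer_d in the frame of pole_plate between 0.009 and 0.016 m and angle between spacer_d's own z axis and vertical above 2.99 rad)) and distance between level_line and tab_mark below 0.004 m and value of joint key_green above 0.0032 m and value of joint each of key_white, key_red below 0.0015 m), for 0.05 s.
4. all rings lie in the tray again, the level still set (x of spacer_a in the frame of tray between -0.078 and 0.078 m and y of spacer_a in the frame of tray between -0.058 and 0.058 m and z of spacer_a in the frame of tray between 0.021 and 0.051 m and x of spacer_b in the frame of tray between -0.078 and 0.078 m and y of spacer_b in the frame of tray between -0.058 and 0.058 m and z of spacer_b in the frame of tray between 0.021 and 0.051 m and x of spacer_c in the frame of tray between -0.078 and 0.078 m and y of spacer_c in the frame of tray between -0.058 and 0.058 m and z of spacer_c in the frame of tray between 0.021 and 0.051 m and x of spacer_d in the frame of tray between -0.078 and 0.078 m and y of spacer_d in the frame of tray between -0.058 and 0.058 m and z of spacer_d in the frame of tray between 0.021 and 0.051 m and distance between level_line and tab_mark below 0.004 m and value of joint each of key_white, key_green, key_red below 0.0015 m), for 0.3 s.
5. then the red key is pressed down alone (x of spacer_a in the frame of tray between -0.078 and 0.078 m and y of spacer_a in the frame of tray between -0.058 and 0.058 m and z of spacer_a in the frame of tray between 0.021 and 0.051 m and x of spacer_b in the frame of tray between -0.078 and 0.078 m and y of spacer_b in the frame of tray between -0.058 and 0.058 m and z of spacer_b in the frame of tray between 0.021 and 0.051 m and x of spacer_c in the frame of tray between -0.078 and 0.078 m and y of spacer_c in the frame of tray between -0.058 and 0.058 m and z of spacer_c in the frame of tray between 0.021 and 0.051 m and x of spacer_d in the frame of tray between -0.078 and 0.078 m and y of spacer_d in the frame of tray between -0.058 and 0.058 m and z of spacer_d in the frame of tray between 0.021 and 0.051 m and distance between level_line and tab_mark below 0.004 m and value of joint key_red above 0.0032 m and value of joint each of key_white, key_green below 0.0015 m), for 0.05 s.
At the end, for the whole second after the job is handed in: All the rings are in the tray (centres inside the lip, no higher than lying on one another) and at rest, the knob is turned back to within 0.15 rad of its lower stop (0), and all keys are up (x of spacer_a in the frame of tray between -0.078 and 0.078 m and y of spacer_a in the frame of tray between -0.058 and 0.058 m and z of spacer_a in the frame of tray between 0.021 and 0.051 m and x of spacer_b in the frame of tray between -0.078 and 0.078 m and y of spacer_b in the frame of tray between -0.058 and 0.058 m and z of spacer_b in the frame of tray between 0.021 and 0.051 m and x of spacer_c in the frame of tray between -0.078 and 0.078 m and y of spacer_c in the frame of tray between -0.058 and 0.058 m and z of spacer_c in the frame of tray between 0.021 and 0.051 m and x of spacer_d in the frame of tray between -0.078 and 0.078 m and y of spacer_d in the frame of tray between -0.058 and 0.058 m and z of spacer_d in the frame of tray between 0.021 and 0.051 m and value of joint level below 0.15 rad and value of joint each of key_white, key_green, key_red below 0.0015 m and linear speed of each of spacer_a, spacer_b, spacer_c, spacer_d below 0.02 m/s); the robot touches nothing.
It fails at once if the red key is pressed while a ring is still on the pole plate (((x of spacer_a in the frame of pole_plate between -0.048 and 0.048 m and y of spacer_a in the frame of pole_plate between -0.1 and 0.1 m and z of spacer_a in the frame of pole_plate between -0.003 and 0.02 m) or (x of spacer_b in the frame of pole_plate between -0.048 and 0.048 m and y of spacer_b in the frame of pole_plate between -0.1 and 0.1 m and z of spacer_b in the frame of pole_plate between -0.003 and 0.02 m) or (x of spacer_c in the frame of pole_plate between -0.048 and 0.048 m and y of spacer_c in the frame of pole_plate between -0.1 and 0.1 m and z of spacer_c in the frame of pole_plate between -0.003 and 0.02 m) or (x of spacer_d in the frame of pole_plate between -0.048 and 0.048 m and y of spacer_d in the frame of pole_plate between -0.1 and 0.1 m and z of spacer_d in the frame of pole_plate between -0.003 and 0.02 m)) and value of joint key_red above 0.0032 m).
It fails at once if two keys are down together (value of joint each of key_white, key_green above 0.0032 m or value of joint each of key_green, key_red above 0.0032 m or value of joint each of key_white, key_red above 0.0032 m).
It fails at once if the grease pot is pushed more than 3 cm or tipped (distance of grease_pot from where it was at the start of the episode above 0.03 m or angle between grease_pot's own z axis and vertical above 0.35 rad).
Of spacer_a, spacer_b, spacer_c, spacer_d only 3 to 4 are there at a start; the rules pass over those that are not, and their reading is None.
At some moment in a run one of spacer_a, spacer_b, spacer_c, spacer_d may be knocked a few centimetres aside while the robot is not near it.
Once in a run the grip may slacken for a moment while it holds something.
It also fails if it takes over 210 s, if anything falls off the work surface, if the arm or the gripper's body presses on something with over 40 N, if the wrist force passes 120 N, or if a joint passes its speed limit or range.

## Working session

There is one attempt and no reset: what is moved stays moved. The work goes in short steps, Python scripts to look and compute and a tool call to move; the robot and the scene stay as the last step left them, time stands still between calls to the robot, and variables do not carry over. Pictures are saved under pics/ and viewed, at most 14 in all, crops included, and the job is handed in when it is done.

Besides the shell and the picture viewer there is one more tool, called after "Emit:" as name(argument=value, ...), one argument or row to a line, values as JSON. servo_tool: Moves the arm, as the interface text tells. Shifts and turns lie within -1 to 1; 1 stands for 300 mm of shift or pi rad of turn. Its arguments: {"type":"object","properties":{"series":{"type":"array"},"grip_force":{"type":"number"}},"required":["series"]}

```bash
mkdir -p pics; ls; cat > h.py <<'E'
import numpy as np,cv2
from scipy.spatial.transform import Rotation as R
from cell import get_obs,eyes,env
def cam(n):
    o=get_obs(); c=eyes.read_camera(n)
    if n=='wrist':
        T=np.eye(4);T[:3,:3]=R.from_euler('xyz',o['tool_rot'],degrees=True).as_matrix();T[:3,3]=o['tool_pos']
        M=T@np.array(c['mount']);c['origin']=M[:3,3];c['rotation']=M[:3,:3]
    c['origin']=np.array(c['origin']);c['rotation']=np.array(c['rotation'])
    return c
def save(c,f): cv2.imwrite('pics/'+f,c['frame'][:,:,::-1])
def ray(c,u,v): return c['rotation']@np.array([(u-c['cx'])/c['fx'],(v-c['cy'])/c['fy'],1])
def plane(c,u,v,z):
    d=ray(c,u,v);return c['origin']+d*(z-c['origin'][2])/d[2]
def dep(c,u,v): return c['origin']+ray(c,u,v)*c['depth'][int(v),int(u)]
def proj(c,p):
    q=c['rotation'].T@(np.array(p)-c['origin']);return q[:2]/q[2]*[c['fx'],c['fy']]+[c['cx'],c['cy']]
E
python3 - <<'E'
from h import *
o=get_obs();print({k:o[k] for k in('time_s','tool_pos','tool_rot','grip_width','force')})
for n in('scene','top'):
    c=cam(n);save(c,n+'0.png');print(n,c['origin'],c['rotation'],c['fx'],c['cx'],c['cy'])
c=eyes.read_camera('wrist');print(c['mount'],c['fx'])
E
```

```text
pics
{'time_s': 0.0, 'tool_pos': array([ 0.21637714, -0.61233337,  0.22144125]), 'tool_rot': array([-1.79889636e+02,  6.87921664e-03,  1.94678647e+01]), 'grip_width': 0.0871455117104747, 'force': array([0.05866269, 0.02126081, 0.19663526])}
scene [ 0.10278597 -0.94079865  0.56055813] [-123.72419598   -1.22804404  -23.67909098] 473.56524347119733 316.0092911012479 197.2887624148509
top [ 0.28330578 -0.28375799  0.93211154] [-171.8861103     0.4742276   -90.37353752] 468.5387289512019 320.2708787878204 201.8970184364241
[[ 1.68926410e-04 -9.63645031e-01 -2.67185752e-01  7.35999479e-02]
 [ 9.99999986e-01  1.68361836e-04  2.50213952e-05 -3.17242024e-04]
 [ 2.08721406e-05 -2.67185752e-01  9.63645045e-01 -1.62973525e-01]
 [ 0.00000000e+00  0.00000000e+00  0.00000000e+00  1.00000000e+00]] 344.7662573692913
```

```bash
sed -i "s/c\['rotation'\]=np.array(c\['rotation'\])/r=np.array(c['rotation']);c['rotation']=r if r.ndim==2 else R.from_euler('xyz',r,degrees=True).as_matrix()/" h.py
```

```text
(no output)
```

View pics/top0.png

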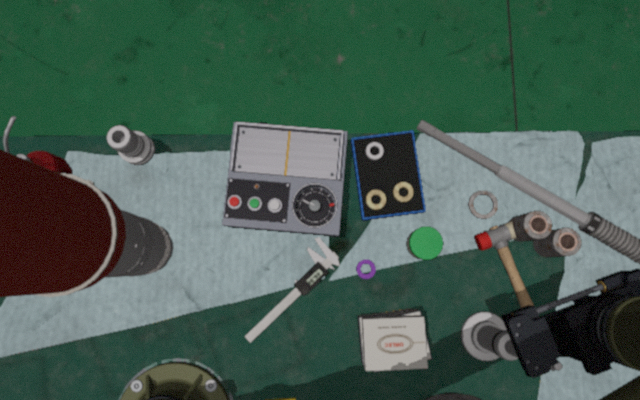

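View pics/scene0.png

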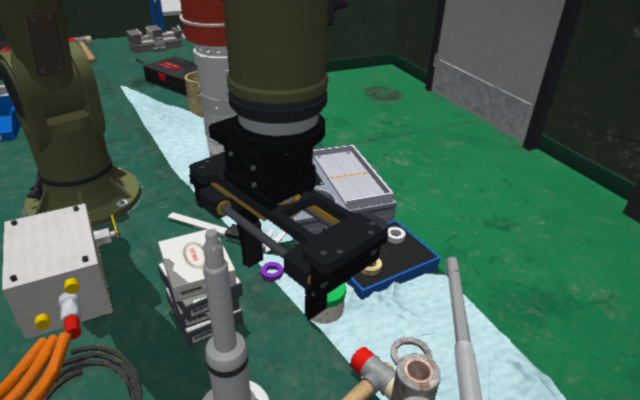

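Top view: demagnetiser around (287,180), with plate (287,152), keys (234,202), (254,203), (274,205), knob (314,205) and red tab at right of it (~332,205). In the tray are one bright ring (375,150) and two yellow ones (376,199), (403,191). The green pot is at (426,242) and the purple ring at (366,269) is not for us.

```bash
python3 - <<'E'
from h import *
c=cam('top')
for n,u,v,z in [('red',234,202,.07),('green',254,203,.07),('white',274,205,.07),('knob',314,205,.058),('plTL',236,127,.066),('plTR',344,132,.066),('trayTL',353,139,.028),('trayTR',413,132,.028),('trayBL',363,219,.028),('trayBR',424,212,.028),('A',375,150,.037),('C1',376,199,.037),('C2',403,191,.037),('pot',426,242,.054),('hTL',234,123,.06),('hTR',347,130,.06),('hBL',223,227,.06),('hBR',340,235,.06)]:
    print(n,plane(c,u,v,z).round(3),dep(c,u,v).round(3))
cr=cv2.resize(c['frame'][110:250,215:435],None,fx=3.6,fy=3.6,interpolation=cv2.INTER_CUBIC)
cv2.imwrite('pics/crop.png',cr[:,:,::-1])
c=cam('wrist');save(c,'w0.png')
E
```

```text
red [ 0.407 -0.117  0.07 ] [ 0.407 -0.117  0.071]
green [ 0.405 -0.154  0.07 ] [ 0.405 -0.154  0.072]
white [ 0.401 -0.191  0.07 ] [ 0.401 -0.191  0.068]
knob [ 0.402 -0.265  0.058] [ 0.402 -0.266  0.059]
plTL [ 0.553 -0.117  0.066] [ 0.549 -0.119  0.078]
plTR [ 0.541 -0.324  0.066] [ 0.542 -0.324  0.063]
trayTL [ 0.538 -0.343  0.028] [ 0.538 -0.343  0.027]
trayTR [ 0.551 -0.462  0.028] [ 0.551 -0.462  0.028]
trayBL [ 0.378 -0.36   0.028] [ 0.379 -0.36   0.024]
trayBR [ 0.391 -0.478  0.028] [ 0.394 -0.483  0.006]
A [ 0.513 -0.385  0.037] [ 0.516 -0.386  0.025]
C1 [ 0.416 -0.385  0.037] [ 0.417 -0.386  0.026]
C2 [ 0.431 -0.437  0.037] [ 0.434 -0.44   0.021]
pot [ 0.331 -0.474  0.054] [ 0.332 -0.475  0.052]
hTL [ 0.563 -0.112  0.06 ] [ 0.563 -0.112  0.059]
hTR [ 0.547 -0.33   0.06 ] [ 0.806 -0.375 -0.798]
hBL [ 0.362 -0.095  0.06 ] [ 0.367 -0.083  0.004]
hBR [ 0.345 -0.314  0.06 ] [ 0.349 -0.316  0.001]
```

View pics/crop.png

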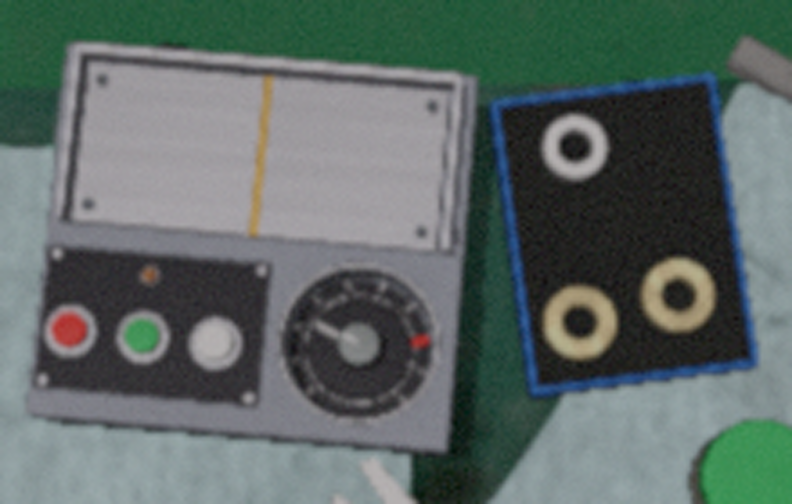

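Emit:
servo_tool(
  series=[
    [[0.5,-0.31,-0.13,0,0,-0.18,0.6],[0.5,-0.31,-0.13,0,0,-0.18,0.6],[1.0,-0.62,-0.13,0,0,-0.368,0.6],[1.0,-0.62,-0.13,0,0,-0.368,0.6],[1.0,-0.62,-0.13,0,0,-0.368,0.6],[1.0,-0.62,-0.13,0,0,-0.368,0.6],[1.0,-0.62,-0.13,0,0,-0.368,0.6],[1.0,-0.62,-0.13,0,0,-0.368,0.6],[1.0,-0.62,-0.13,0,0,-0.368,0.6],[1.0,-0.62,-0.13,0,0,-0.368,0.6],[1.0,-0.62,-0.13,0,0,-0.368,0.6],[1.0,-0.62,-0.13,0,0,-0.368,0.6]],
  ],
)

```text
time_s: 1.25
tool_pos: [0.437, -0.338, 0.2614]
tool_rot: [-180.0, 0.0, 85.6]
force: [-1.1, -0.0, -0.1]
grip_width: 0.0519
grasp_force: 0.0
```

```bash
python3 - <<'E'
from h import *
o=get_obs();print(o['tool_pos'],o['tool_rot'],o['qpos'],o['time_s'])
c=cam('wrist');save(c,'w1.png')
for p in [(.402,-.267,.058),(.513,-.385,.037),(.416,-.385,.037),(.431,-.437,.037),(.401,-.191,.07),(.405,-.154,.07)]: print(proj(c,p).round(0))
E
```

```text
[ 0.4370155  -0.33796775  0.2614402 ] [-1.79967501e+02  3.51097580e-02  8.56125371e+01] [ 55.84517388   6.72793053 -22.7234027   93.16202484   2.67581883
  80.64955646  28.4394426 ] 1.25
[280. 112.]
[387. 208.]
[305. 214.]
[321. 254.]
[269.  28.]
[269. -17.]
```

View pics/w1.png

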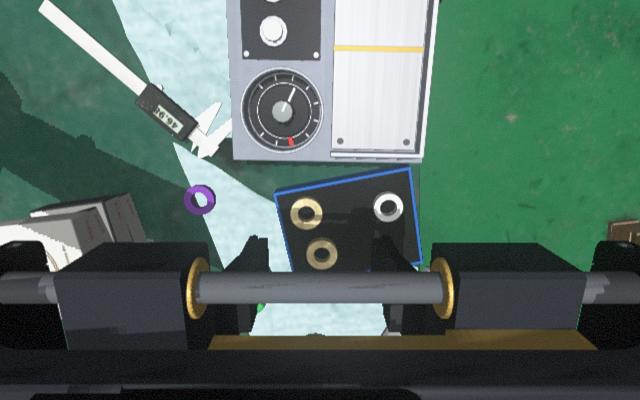

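Wrist view: projections agree with the picture within 3 px. Knob is at (283,111), tab at (290,141), bright ring at (388,207), yellow rings at (306,213) and (321,254), white key at (272,30). Next, measure by two-view triangulation.

```bash
cat >> h.py <<'E'
def blob(c,u,v,r,kind):
    """centre of filled outer contour of a blob of a given colour in a window"""
    u,v=int(u),int(v);y0,x0=max(0,v-r),max(0,u-r)
    w=c['frame'][y0:v+r,x0:u+r];h=cv2.cvtColor(w,cv2.COLOR_RGB2HSV);H,S,V=[h[...,i].astype(int) for i in range(3)]
    m={'bright':V>105,'white':(V>130)&(S<60),'red':((H<8)|(H>172))&(S>130)&(V>80),'green':(H>45)&(H<85)&(S>90),'yellow':(H>12)&(H<35)&(S>40)&(V>90)}[kind]
    k,_=cv2.findContours(m.astype(np.uint8),cv2.RETR_EXTERNAL,cv2.CHAIN_APPROX_NONE)
    k=max(k,key=cv2.contourArea);(a,b),rr=cv2.minEnclosingCircle(k);M=cv2.moments(k)
    return np.array([M['m10']/M['m00']+x0,M['m01']/M['m00']+y0]),rr
def tri(c1,p1,c2,p2):
    d1,d2=ray(c1,*p1),ray(c2,*p2)
    s=np.linalg.lstsq(np.c_[d1,-d2],c2['origin']-c1['origin'],rcond=None)[0]
    a,b=c1['origin']+d1*s[0],c2['origin']+d2*s[1];return (a+b)/2,np.linalg.norm(a-b)
E
python3 - <<'E'
from h import *
w=cam('wrist');t=cam('top')
for n,a,b,k,ra,rb,z in [('A',(388,207),(375,150),'bright',22,12,.037),('C1',(306,213),(376,199),'bright',21,13,.037),('C2',(321,252),(403,191),'bright',18,13,.037),('tab',(290,141),(332,205),'red',12,8,.036),('wkey',(272,30),(274,205),'white',18,9,.07),('grip',(283,111),(315,206),'bright',9,6,.0585)]:
    p,r=blob(w,*a,ra,k);q,s=blob(t,*b,rb,k)
    print(n,p.round(1),round(r,1),q.round(1),round(s,1),plane(w,*p,z).round(4),plane(t,*q,z).round(4),*[np.round(x,4) for x in tri(w,p,t,q)],dep(w,p[0]+r*.7,p[1]).round(3))
for n,u,v,z in [('plate',334,2,.066),('strip1',335,48,.066),('strip2',421,49,.066),('holeR',340,142,.066),('holeL',406,143,.066),('housFL',233,159,.06),('housBR',421,159,.06)]: print(n,plane(w,u,v,z).round(4),dep(w,u,v).round(3))
cr=cv2.resize(w['frame'][60:165,225:340],None,fx=5,fy=5,interpolation=cv2.INTER_CUBIC);cv2.imwrite('pics/knob.png',cr[:,:,::-1])
E
```

```text
Traceback (most recent call last):
  File "h.py", line 24, in blob
    k=max(k,key=cv2.contourArea);(a,b),rr=cv2.minEnclosingCircle(k);M=cv2.moments(k)
ValueError: max() iterable argument is empty
```

```bash
cat > m1.py <<'E'
from h import *
w=cam('wrist');t=cam('top')
cr=cv2.resize(w['frame'][60:165,225:340],None,fx=5,fy=5,interpolation=cv2.INTER_CUBIC);cv2.imwrite('pics/knob.png',cr[:,:,::-1])
for n,a,b,k,ra,rb,z in [('A',(388,207),(375,150),'bright',22,12,.037),('C1',(306,213),(376,199),'bright',21,13,.037),('C2',(321,252),(403,191),'bright',18,13,.037),('tab',(290,141),(332,205),'red',12,8,.036),('wkey',(272,30),(274,205),'white',18,9,.07),('grip',(283,111),(315,206),'bright',9,6,.0585)]:
  try:
    p,r=blob(w,*a,ra,k);print(n,p.round(1),round(r,1),plane(w,*p,z).round(4),dep(w,p[0]+r*.7,p[1]).round(3))
    q,s=blob(t,*b,rb,k);print('  ',q.round(1),round(s,1),plane(t,*q,z).round(4),*[np.round(x,4) for x in tri(w,p,t,q)])
  except ValueError as e: print(n,e)
for n,u,v,z in [('strip1',335,48,.066),('strip2',421,49,.066),('holeR',340,142,.066),('holeL',406,143,.066),('housFL',233,159,.06),('housBR',421,159,.06)]: print(n,plane(w,u,v,z).round(4),dep(w,u,v).round(3))
E
python3 m1.py
```

```text
A [388.5 205.7] 15.1 [ 0.5142 -0.3833  0.037 ] [ 0.526 -0.384  0.038]
A max() iterable argument is empty
C1 [306.5 212.4] 16.3 [ 0.4178 -0.384   0.037 ] [ 0.431 -0.385  0.038]
C1 max() iterable argument is empty
C2 [322.1 253.8] 15.4 [ 0.4322 -0.4379  0.037 ] [ 0.445 -0.438  0.039]
   [403.2 191.3] 9.7 [ 0.4304 -0.4375  0.037 ] [ 0.4315 -0.4384  0.0347] 0.0016
tab [290.8 140.2] 4.5 [ 0.4078 -0.2991  0.036 ] [ 0.411 -0.299  0.036]
tab max() iterable argument is empty
wkey [273.2  29.5] 15.6 [ 0.4047 -0.1929  0.07  ] [ 0.415 -0.193  0.066]
wkey max() iterable argument is empty
grip [282.4 110.4] 10.4 [ 0.4043 -0.2665  0.0585] [ 0.412 -0.267  0.059]
grip max() iterable argument is empty
strip1 [ 0.4615 -0.2128  0.066 ] [ 0.461 -0.213  0.068]
strip2 [ 0.5438 -0.2201  0.066 ] [ 0.544 -0.22   0.067]
holeR [ 0.4607 -0.3023  0.066 ] [ 0.461 -0.302  0.069]
holeL [ 0.5284 -0.3086  0.066 ] [ 0.528 -0.308  0.067]
housFL [ 0.3469 -0.3118  0.06  ] [ 0.332 -0.319  0.002]
housBR [ 0.5455 -0.3274  0.06  ] [ 0.545 -0.327  0.062]
```

View pics/knob.png

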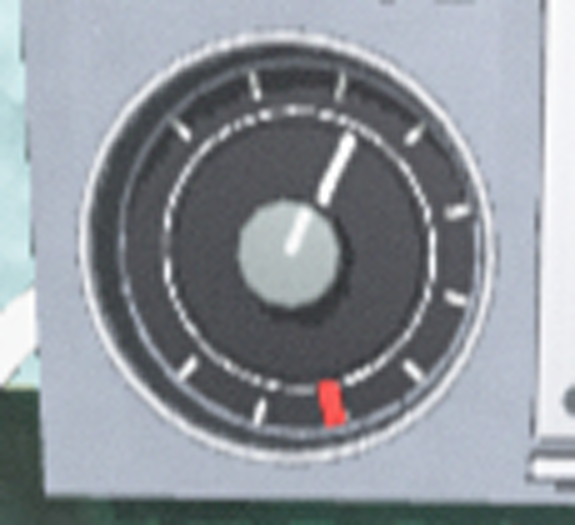

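Crop: the white line ends at (350,135), the red tab's inner end is at (328,383), and the knob cap is at (289,253).

```bash
cat >> h.py <<'E'
def mv(*targets,o=None):
    """print tool-frame units for each absolute target (x,y,z,yaw) from the present pose"""
    o=o or get_obs();Rt=R.from_euler('xyz',o['tool_rot'],degrees=True)
    for t in targets:
        d=Rt.inv().apply(np.array(t[:3])-o['tool_pos'])/.3
        rv=(Rt.inv()*R.from_euler('xyz',[180,0,t[3]],degrees=True)).as_rotvec()/np.pi
        print(t,d.round(3),rv.round(4))
E
python3 - <<'E'
from h import *
w=cam('wrist')
ax=np.array([.4043,-.2665])
a=[]
for u,v in [(295,87),(290.8,136.6)]:
    p=plane(w,u,v,.038);d=p[:2]-ax;a.append(np.degrees(np.arctan2(d[1],d[0])));print(p,np.linalg.norm(d),a[-1])
print('turn cw',a[0]-a[1])
mv((.418,-.384,.1,85.2),(.418,-.384,.03,85.2))
E
```

```text
[ 0.41820129 -0.24325706  0.038     ] 0.02708283713381441 59.11692778403816
[ 0.40856828 -0.2947129   0.038     ] 0.028533948112896185 -81.39705581741022
turn cw 140.5139836014484
(0.418, -0.384, 0.1, 85.2) [-0.157 -0.051  0.538] [-0.0001 -0.      0.0022]
(0.418, -0.384, 0.03, 85.2) [-0.157 -0.051  0.771] [-0.0001 -0.      0.0022]
```

Emit:
servo_tool(
  series=[
    [[-0.157,-0.051,0.15,0,0,0,0.57],[-0.157,-0.051,0.28,0,0,0,0.57],[-0.157,-0.051,0.41,0,0,0,0.57],[-0.157,-0.051,0.54,0,0,0,0.57],[-0.157,-0.051,0.64,0,0,0,0.57],[-0.157,-0.051,0.71,0,0,0,0.57],[-0.157,-0.051,0.771,0,0,0,0.57],[-0.157,-0.051,0.771,0,0,0,0.57],[-0.157,-0.051,0.771,0,0,0,0.3],[-0.157,-0.051,0.771,0,0,0,0.3],[-0.157,-0.051,0.771,0,0,0,0.3],[-0.157,-0.051,0.771,0,0,0,0.3]],
  ],
  grip_force=25,
)

```text
time_s: 2.55
tool_pos: [0.4186, -0.3835, 0.0304]
tool_rot: [180.0, 0.0, 85.7]
force: [-0.4, -0.2, -0.1]
grip_width: 0.0364
grasp_force: 25.0
```

```bash
python3 - <<'E'
from h import *
mv((.418,-.384,.11,85.2),(.4955,-.2215,.12,85.2),(.491,-.276,.12,85.2),(.500,-.167,.12,85.2),(.500,-.167,.0735,85.2))
E
```

```text
(0.418, -0.384, 0.11, 85.2) [-0.002 -0.002 -0.265] [0.0001 0.0001 0.0027]
(0.4955, -0.2215, 0.12, 85.2) [ 0.558  0.215 -0.299] [0.0001 0.0001 0.0027]
(0.491, -0.276, 0.12, 85.2) [ 0.376  0.214 -0.299] [0.0001 0.0001 0.0027]
(0.5, -0.167, 0.12, 85.2) [ 0.74   0.216 -0.299] [0.0001 0.0001 0.0027]
(0.5, -0.167, 0.0735, 85.2) [ 0.74   0.216 -0.144] [0.0001 0.0001 0.0027]
```

Emit:
servo_tool(
  series=[
    [[0,0,-0.1,0,0,0,0.3],[0,0,-0.2,0,0,0,0.3],[0.1,0.03,-0.29,0,0,0,0.3],[0.2,0.06,-0.29,0,0,0,0.3],[0.3,0.1,-0.29,0,0,0,0.3],[0.42,0.14,-0.29,0,0,0,0.3],[0.54,0.18,-0.29,0,0,0,0.3],[0.65,0.216,-0.29,0,0,0,0.3],[0.74,0.216,-0.29,0,0,0,0.3],[0.74,0.216,-0.25,0,0,0,0.3],[0.74,0.216,-0.2,0,0,0,0.3],[0.74,0.216,-0.17,0,0,0,0.3]],
  ],
)

```text
time_s: 3.55
tool_pos: [0.4994, -0.1664, 0.0802]
tool_rot: [-180.0, 0.0, 85.8]
force: [0.6, 0.3, -1.2]
grip_width: 0.036
grasp_force: 25.0
```

```bash
python3 - <<'E'
from h import *
o=get_obs();print(o['tool_pos'],o['grip_width'],o['grasp_force'])
mv((.500,-.167,.0725,85.2),(.500,-.167,.11,85.2),(.432,-.438,.11,85.2),(.432,-.438,.029,85.2))
E
```

```text
[ 0.49937854 -0.16636537  0.08021944] 0.035970746330433526 24.999351336264226
(0.5, -0.167, 0.0725, 85.2) [-0.002  0.002  0.026] [-0.0003  0.0001  0.0032]
(0.5, -0.167, 0.11, 85.2) [-0.002  0.002 -0.099] [-0.0003  0.0001  0.0032]
(0.432, -0.438, 0.11, 85.2) [-0.92  -0.157 -0.099] [-0.0003  0.0001  0.0032]
(0.432, -0.438, 0.029, 85.2) [-0.919 -0.157  0.171] [-0.0003  0.0001  0.0032]
```

Emit:
servo_tool(
  series=[
    [[0,0,0.014,0,0,0,0.3],[0,0,0.026,0,0,0,0.3],[0,0,0.027,0,0,0,0.57],[0,0,0.027,0,0,0,0.57],[0,0,0.027,0,0,0,0.57],[0,0,-0.04,0,0,0,0.57],[0,0,-0.12,0,0,0,0.57],[-0.13,-0.02,-0.12,0,0,0,0.57],[-0.26,-0.04,-0.12,0,0,0,0.57],[-0.4,-0.08,-0.12,0,0,0,0.57],[-0.52,-0.1,-0.12,0,0,0,0.57],[-0.65,-0.12,-0.12,0,0,0,0.57]],
  ],
)

```text
time_s: 4.55
tool_pos: [0.4488, -0.3607, 0.1183]
tool_rot: [179.9, 0.1, 85.7]
force: [0.4, -0.5, 0.1]
grip_width: 0.0493
grasp_force: 0.0
```

```bash
python3 - <<'E'
from h import *
c=cam('wrist');save(c,'w2.png')
for n,g in [('C2',(.432,-.438,.037)),('A',(.514,-.384,.037)),('C1',(.5,-.167,.078))]:
    p=proj(c,g);
    try:
        q,r=blob(c,*p,26,'bright');print(n,p.round(),q.round(),r,plane(c,*q,g[2]).round(4),plane(c,q[0]-r*.7,q[1],g[2]).round(3),dep(c,q[0]-r*.7,q[1]).round(3))
    except Exception as e: print(n,p,e)
mv((.432,-.438,.1,85.2),(.432,-.438,.029,85.2))
E
```

```text
C2 [305. 303.] [305. 303.] 31.14432144165039 [ 0.4314 -0.4379  0.037 ] [ 0.414 -0.437  0.037] [ 0.442 -0.333  0.206]
A [407. 233.] [409. 235.] 24.03672218322754 [ 0.5149 -0.3856  0.037 ] [ 0.502 -0.385  0.037] [ 0.502 -0.384  0.038]
C1 [ 396. -165.] [395.  97.] 103.20014953613281 [ 0.4978 -0.2855  0.078 ] [ 0.457 -0.282  0.078] [ 0.457 -0.282  0.067]
(0.432, -0.438, 0.1, 85.2) [-0.225 -0.023  0.062] [ 0.0001  0.0025 -0.0006]
(0.432, -0.438, 0.029, 85.2) [-0.223 -0.023  0.299] [ 0.0001  0.0025 -0.0006]
```

Emit:
servo_tool(
  series=[
    [[-0.12,-0.012,0.03,0,0,0,0.57],[-0.223,-0.023,0.06,0,0,0,0.57],[-0.223,-0.023,0.15,0,0,0,0.57],[-0.223,-0.023,0.22,0,0,0,0.57],[-0.223,-0.023,0.27,0,0,0,0.57],[-0.223,-0.023,0.297,0,0,0,0.57],[-0.223,-0.023,0.297,0,0,0,0.57],[-0.223,-0.023,0.297,0,0,0,0.3],[-0.223,-0.023,0.297,0,0,0,0.3],[-0.223,-0.023,0.297,0,0,0,0.3],[-0.223,-0.023,0.297,0,0,0,0.3],[-0.223,-0.023,0.22,0,0,0,0.3]],
  ],
)

```text
time_s: 5.6
tool_pos: [0.4351, -0.4227, 0.048]
tool_rot: [-179.7, -0.3, 85.7]
force: [-1.3, 1.0, -0.5]
grip_width: 0.0331
grasp_force: 23.4
```

```bash
python3 - <<'E'
from h import *
o=get_obs();print(o['tool_pos'])
mv((.432,-.438,.11,85.2),(.4955,-.2215,.11,85.2),(.4955,-.2215,.08,85.2))
E
```

```text
[ 0.4351415  -0.42271495  0.04797238]
(0.432, -0.438, 0.11, 85.2) [-0.051 -0.008 -0.207] [-0.0017 -0.0014  0.0028]
(0.4955, -0.2215, 0.11, 85.2) [ 0.685  0.149 -0.204] [-0.0017 -0.0014  0.0028]
(0.4955, -0.2215, 0.08, 85.2) [ 0.684  0.15  -0.104] [-0.0017 -0.0014  0.0028]
```

Measured pose was taken while the arm was still moving, so this grasp is 9–15 mm off centre. I'll set it down, look and regrasp.

Emit:
servo_tool(
  series=[
    [[0,0,0.03,0,0,0,0.3],[0,0,0.06,0,0,0,0.3],[0,0,0.076,0,0,0,0.3],[0,0,0.076,0,0,0,0.6],[0,0,0.076,0,0,0,0.6],[0,0,0.076,0,0,0,0.6],[0,0,0,0,0,0,0.6],[0,0,-0.1,0,0,0,0.6],[-0.1,0,-0.2,0,0,0,0.6],[-0.2,0,-0.25,0,0,0,0.6],[-0.2,0,-0.25,0,0,0,0.6],[-0.2,0,-0.25,0,0,0,0.6]],
  ],
)

```text
time_s: 6.6
tool_pos: [0.4319, -0.4872, 0.1267]
tool_rot: [180.0, 0.1, 85.5]
force: [-0.4, 0.0, -0.9]
grip_width: 0.052
grasp_force: 0.0
```

```bash
python3 - <<'E'
from h import *
o=get_obs();print(o['tool_pos'],o['joint_velocities'].round(2))
c=cam('wrist');save(c,'w3.png')
o=get_obs();print(o['tool_pos'],proj(c,(.432,-.438,.037)))
E
```

```text
[ 0.43193754 -0.48724278  0.12667214] [-1.33  0.23 -2.15  3.78 -1.25  0.04 -0.24]
[ 0.4323747  -0.48482629  0.12544335] [313.68790317 141.24658386]
```

View pics/w3.png

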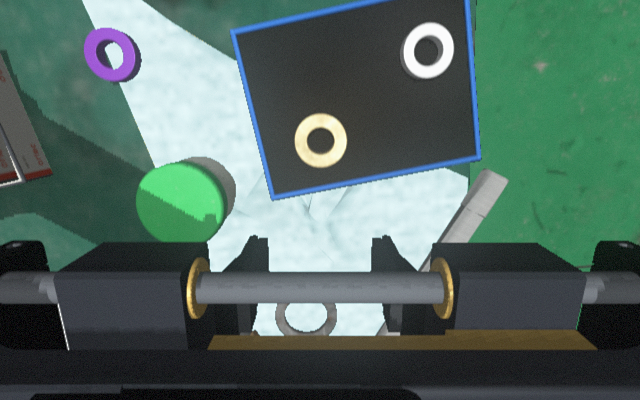

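Ring C2 is back flat in the tray at (320,140); the bright one is at (427,50).

```bash
python3 - <<'E'
from h import *
c=cam('wrist');o=get_obs()
q,r=blob(c,320,140,34,'bright');p=plane(c,*q,.037);print(q,r,p)
q,r=blob(c,427,50,34,'bright');print('A',plane(c,*q,.037))
mv((p[0],p[1],.1,85.2),(p[0],p[1],.029,85.2),(.4955,-.2215,.12,85.2))
E
```

```text
[320.25285013 144.54239336] 27.20814323425293 [ 0.43680382 -0.43794268  0.037     ]
A [ 0.51429743 -0.38340544  0.037     ]
(np.float64(0.4368038227914194), np.float64(-0.4379426750848326), 0.1, 85.2) [0.152 0.003 0.083] [-0.0005 -0.0007  0.0028]
(np.float64(0.4368038227914194), np.float64(-0.4379426750848326), 0.029, 85.2) [0.152 0.003 0.32 ] [-0.0005 -0.0007  0.0028]
(0.4955, -0.2215, 0.12, 85.2) [0.886 0.144 0.018] [-0.0005 -0.0007  0.0028]
```

Emit:
servo_tool(
  series=[
    [[0.08,0.01,0.05,0,0,0,0.57],[0.152,0.01,0.1,0,0,0,0.57],[0.152,0.01,0.18,0,0,0,0.57],[0.152,0.01,0.25,0,0,0,0.57],[0.152,0.01,0.3,0,0,0,0.57],[0.152,0.01,0.32,0,0,0,0.57],[0.152,0.01,0.32,0,0,0,0.57],[0.152,0.01,0.32,0,0,0,0.57],[0.152,0.01,0.32,0,0,0,0.3],[0.152,0.01,0.32,0,0,0,0.3],[0.152,0.01,0.32,0,0,0,0.3],[0.152,0.01,0.32,0,0,0,0.3]],
  ],
)

```text
time_s: 7.7
tool_pos: [0.4399, -0.4399, 0.0314]
tool_rot: [179.9, 0.1, 85.7]
force: [-0.5, 0.2, 3.2]
grip_width: 0.0364
grasp_force: 25.0
```

```bash
python3 - <<'E'
from h import *
o=get_obs();print(o['tool_pos'],o['joint_velocities'].round(2))
mv((.4955,-.2215,.115,85.2),(.4955,-.2215,.08,85.2))
E
```

```text
[ 0.43985396 -0.43986682  0.03136543] [-0.05  0.06  0.    0.03 -0.05 -0.01 -0.03]
(0.4955, -0.2215, 0.115, 85.2) [ 0.739  0.131 -0.28 ] [0.0003 0.0004 0.0028]
(0.4955, -0.2215, 0.08, 85.2) [ 0.74   0.131 -0.163] [0.0003 0.0004 0.0028]
```

Emit:
servo_tool(
  series=[
    [[0,0,-0.1,0,0,0,0.3],[0,0,-0.2,0,0,0,0.3],[0.08,0.02,-0.28,0,0,0,0.3],[0.2,0.04,-0.28,0,0,0,0.3],[0.32,0.06,-0.28,0,0,0,0.3],[0.44,0.09,-0.28,0,0,0,0.3],[0.56,0.11,-0.28,0,0,0,0.3],[0.66,0.131,-0.28,0,0,0,0.3],[0.74,0.131,-0.26,0,0,0,0.3],[0.74,0.131,-0.21,0,0,0,0.3],[0.74,0.131,-0.163,0,0,0,0.3],[0.74,0.131,-0.163,0,0,0,0.3]],
  ],
)

```text
time_s: 8.7
tool_pos: [0.4935, -0.2196, 0.0769]
tool_rot: [-179.8, -0.1, 85.8]
force: [-0.8, -0.3, -0.4]
grip_width: 0.0365
grasp_force: 25.0
```

```bash
python3 - <<'E'
from h import *
o=get_obs();print(o['tool_pos'],o['joint_velocities'].round(2))
mv((.4955,-.2215,.073,85.2),(.4955,-.2215,.115,85.2),(.500,-.384,.115,85.2))
E
```

```text
[ 0.49352844 -0.21962628  0.07694085] [ 0.88 -0.83  0.54 -1.98 -0.76  2.41  0.64]
(0.4955, -0.2215, 0.073, 85.2) [-0.006  0.007  0.013] [-0.0012 -0.0004  0.0033]
(0.4955, -0.2215, 0.115, 85.2) [-0.006  0.007 -0.127] [-0.0012 -0.0004  0.0033]
(0.5, -0.384, 0.115, 85.2) [-0.545  0.061 -0.128] [-0.0012 -0.0004  0.0033]
```

Emit:
servo_tool(
  series=[
    [[0,0,0.008,0,0,0,0.3],[0,0,0.013,0,0,0,0.3],[0,0,0.013,0,0,0,0.57],[0,0,0.013,0,0,0,0.57],[0,0,0.013,0,0,0,0.57],[0,0,-0.06,0,0,0,0.57],[0,0,-0.13,0,0,0,0.57],[-0.13,0.03,-0.13,0,0,0,0.57],[-0.26,0.06,-0.13,0,0,0,0.57],[-0.4,0.09,-0.13,0,0,0,0.57],[-0.54,0.109,-0.13,0,0,0,0.57],[-0.54,0.109,-0.13,0,0,0,0.57]],
  ],
)

```text
time_s: 9.7
tool_pos: [0.513, -0.396, 0.118]
tool_rot: [180.0, 0.4, 85.1]
force: [-1.5, -0.7, 0.8]
grip_width: 0.0496
grasp_force: 0.0
```

Emit:
servo_tool(
  series=[
    [[0,0,0,0,0,0,0.57]],
  ],
)

```text
time_s: 9.78
tool_pos: [0.5143, -0.389, 0.1178]
tool_rot: [-180.0, 0.1, 85.4]
force: [-0.3, 1.1, 0.1]
grip_width: 0.0496
grasp_force: 0.0
```

```bash
python3 - <<'E'
from h import *
c=cam('wrist');save(c,'w4.png');o=get_obs();print(o['tool_pos'],o['joint_velocities'].round(2))
mv((.5145,-.3835,.1,85.2),(.5145,-.3835,.0295,85.2))
print(proj(c,(.4955,-.2215,.078)),proj(c,(.5145,-.3835,.037)))
E
```

```text
[ 0.51531933 -0.3859305   0.11791669] [-1.59 -1.48 -2.57  1.76 -0.6  -0.04 -0.05]
(0.5145, -0.3835, 0.1, 85.2) [ 0.008 -0.003  0.06 ] [-0.     -0.0002  0.002 ]
(0.5145, -0.3835, 0.0295, 85.2) [ 0.008 -0.003  0.295] [-0.     -0.0002  0.002 ]
[253.54610159 -86.25347312] [318.67497911 202.53236133]
```

View pics/w4.png

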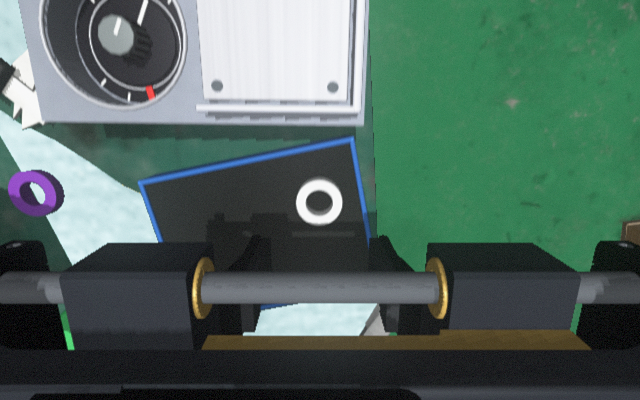

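Bright ring is at (319,203), as predicted. Descend and grip.

Emit:
servo_tool(
  series=[
    [[0.0,-0.003,0.08,0,0,0,0.54],[0.0,-0.003,0.16,0,0,0,0.54],[0.0,-0.003,0.23,0,0,0,0.54],[0.0,-0.003,0.28,0,0,0,0.54],[0.0,-0.003,0.295,0,0,0,0.54],[0.0,-0.003,0.295,0,0,0,0.54],[0.0,-0.003,0.295,0,0,0,0.54],[0.0,-0.003,0.295,0,0,0,0.25],[0.0,-0.003,0.295,0,0,0,0.25],[0.0,-0.003,0.295,0,0,0,0.25],[0.0,-0.003,0.295,0,0,0,0.25],[0.0,-0.003,0.295,0,0,0,0.25]],
  ],
)

```text
time_s: 10.83
tool_pos: [0.5151, -0.3849, 0.0304]
tool_rot: [180.0, 0.0, 85.7]
force: [-1.2, 0.3, 3.9]
grip_width: 0.0322
grasp_force: 25.0
```

```bash
python3 - <<'E'
from h import *
o=get_obs();print(o['tool_pos'])
mv((.491,-.276,.115,85.2),(.491,-.276,.08,85.2))
E
```

```text
[ 0.51511961 -0.38493226  0.03037557]
(0.491, -0.276, 0.115, 85.2) [ 0.356 -0.107 -0.282] [0.0002 0.0001 0.0028]
(0.491, -0.276, 0.08, 85.2) [ 0.356 -0.107 -0.166] [0.0002 0.0001 0.0028]
```

Emit:
servo_tool(
  series=[
    [[0,0,-0.1,0,0,0,0.25],[0,0,-0.2,0,0,0,0.25],[0.05,-0.01,-0.28,0,0,0,0.25],[0.12,-0.03,-0.28,0,0,0,0.25],[0.22,-0.06,-0.28,0,0,0,0.25],[0.3,-0.09,-0.28,0,0,0,0.25],[0.356,-0.107,-0.26,0,0,0,0.25],[0.356,-0.107,-0.21,0,0,0,0.25],[0.356,-0.107,-0.166,0,0,0,0.25],[0.356,-0.107,-0.15,0,0,0,0.25],[0.356,-0.107,-0.15,0,0,0,0.25],[0.356,-0.107,-0.15,0,0,0,0.25]],
  ],
)

```text
time_s: 11.83
tool_pos: [0.4906, -0.2767, 0.0742]
tool_rot: [-180.0, -0.0, 85.6]
force: [1.0, -1.0, -0.1]
grip_width: 0.0324
grasp_force: 25.0
```

```bash
python3 - <<'E'
from h import *
o=get_obs();print(o['tool_pos'])
mv((.491,-.276,.073,85.2),(.4043,-.267,.2,85),(.4043,-.267,.2,125))
E
```

```text
[ 0.49060355 -0.2766842   0.07423314]
(0.491, -0.276, 0.073, 85.2) [0.002 0.001 0.004] [-0.0002 -0.0001  0.0024]
(0.4043, -0.267, 0.2, 85) [ 0.01  -0.29  -0.419] [-0.0002 -0.0001  0.0035]
(0.4043, -0.267, 0.2, 125) [ 0.01  -0.29  -0.419] [-2.000e-04 -2.000e-04 -2.187e-01]
```

Emit:
servo_tool(
  series=[
    [[0,0,0.004,0,0,0,0.25],[0,0,0.004,0,0,0,0.5],[0,0,0.004,0,0,0,0.5],[0,0,0.004,0,0,0,0.5],[0,0,-0.08,0,0,0,0.5],[0,0,-0.2,0,0,0,0.5],[0.0,-0.12,-0.32,0,0,0,0.45],[0.01,-0.25,-0.43,0,0,0,0.45],[0.01,-0.29,-0.5,0,0,0,0.45],[0.01,-0.29,-0.5,0,0,0,0.45],[0.01,-0.29,-0.5,0,0,0,0.45],[0.01,-0.29,-0.5,0,0,0,0.45]],
  ],
)

```text
time_s: 12.83
tool_pos: [0.4045, -0.2664, 0.2248]
tool_rot: [180.0, 0.0, 85.7]
force: [0.2, 0.1, -0.5]
grip_width: 0.039
grasp_force: 0.0
```

Emit:
servo_tool(
  series=[
    [[0,0,0,0,0,0,0.45],[0,0,0,0,0,0,0.45]],
  ],
)

```text
time_s: 13.0
tool_pos: [0.4044, -0.2657, 0.2231]
tool_rot: [-179.9, -0.1, 85.8]
force: [0.3, 0.2, 0.2]
grip_width: 0.039
grasp_force: 0.0
```

```bash
python3 - <<'E'
from h import *
c=cam('wrist');save(c,'w5.png');o=get_obs();print(o['tool_pos'],o['tool_rot'])
E
```

```text
[ 0.40439479 -0.26579531  0.2231857 ] [-1.79889853e+02 -1.11976722e-01  8.57708941e+01]
```

View pics/w5.png

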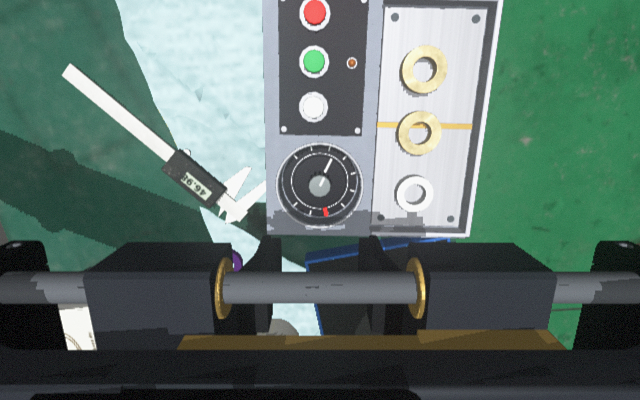

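All three rings lie flat on the plate at (424,70), (419,133) and (414,193). Knob is at (319,186), and the keys are at (314,13), (314,62) and (313,107).

```bash
cat > k.py <<'E'
from h import *
def axis(c,a):  # knob cap centre -> axis xy
    q=proj(c,(*a,.0585));p,r=blob(c,*q,11,'bright');return plane(c,*p,.0585)[:2],p,r
def line(c,a):
    """angle (world deg) of white line and tab about axis a, on the skirt plane"""
    f=c['frame'];hsv=cv2.cvtColor(f,cv2.COLOR_RGB2HSV).astype(int);out=[]
    th=np.radians(np.arange(0,360,1))
    def samp(r,z):
        P=np.array([proj(c,(a[0]+r*np.cos(t),a[1]+r*np.sin(t),z)) for t in th]).astype(np.float32)
        return cv2.remap(f,P[:,:1],P[:,1:],cv2.INTER_LINEAR)[:,0].astype(int)
    w=np.mean([samp(r,.038).min(1) for r in (.018,.02,.022)],0)
    t=np.mean([samp(r,.036)@[2,-1,-1]/2. for r in (.029,.031,.033)],0)
    def pk(s):
        i=np.argmax(s);k=np.arange(i-12,i+13);v=s[k%360]-np.median(s);v=np.clip(v,0,None);v[v<.5*v.max()]=0
        return (k*v).sum()/v.sum(),s[i],np.median(s)
    return pk(w),pk(t)
E
python3 - <<'E'
from k import *
c=cam('wrist')
a,p,r=axis(c,(.4043,-.2665));print(a,p,r);l,t=line(c,a);print(l,t,'cw',(l[0]-t[0])%360)
for n,q,k in [('red',(314,13),'red'),('green',(314,62),'green'),('white',(313,107),'white')]:
    p,r=blob(c,*q,16,k);print(n,p,r,plane(c,*p,.07),dep(c,*p))
mv((.4043,-.2665,.2231,128))
E
```

```text
[ 0.40397989 -0.2659385 ] [319.02265861 185.39325277] 10.81418514251709
(np.float64(57.99848752205698), np.float64(251.0), np.float64(71.33333333333333)) (np.float64(276.5729401805869), np.float64(160.16666666666666), np.float64(-3.6666666666666665)) cw 141.4255473414701
red [314.39021164  11.81349206] 12.10398006439209 [ 0.41124391 -0.11671009  0.07      ] [ 0.41124092 -0.1169794   0.07112039]
green [313.5978207   60.92768697] 11.180439949035645 [ 0.40763639 -0.15436792  0.07      ] [ 0.40765477 -0.15462316  0.07210396]
white [312.99852507 106.5       ] 15.572511672973633 [ 0.40417368 -0.19177439  0.07      ] [ 0.40419523 -0.19177773  0.07109491]
(0.4043, -0.2665, 0.2231, 128) [-0.002 -0.     0.001] [-0.0003 -0.0007 -0.2346]
```

Emit:
servo_tool(
  series=[
    [[0,0,0.05,0,0,-0.2346,0.43],[0,0,0.1,0,0,-0.2346,0.43],[0,0,0.15,0,0,-0.2346,0.43],[0,0,0.2,0,0,-0.2346,0.43],[0,0,0.25,0,0,-0.2346,0.43],[0,0,0.3,0,0,-0.2346,0.43],[0,0,0.35,0,0,-0.2346,0.43],[0,0,0.4,0,0,-0.2346,0.43],[0,0,0.4,0,0,-0.2346,0.43],[0,0,0.4,0,0,-0.2346,0.43]],
  ],
)

```text
time_s: 13.93
tool_pos: [0.4038, -0.2657, 0.1036]
tool_rot: [-180.0, -0.2, 128.0]
force: [-0.2, -0.4, 1.5]
grip_width: 0.037
grasp_force: 0.0
```

```bash
python3 - <<'E'
from h import *
o=get_obs();print(o['tool_pos'],o['tool_rot'],o['qpos'].round(0))
mv((.4041,-.266,.0425,128))
E
```

```text
[ 0.40382922 -0.26570362  0.10360972] [-1.79982084e+02 -1.70419150e-01  1.27970163e+02] [ 54.   5. -25. 114.   2.  62.  66.]
(0.4041, -0.266, 0.0425, 128) [-0.002  0.     0.204] [-0.0001 -0.0009 -0.0002]
```

Emit:
servo_tool(
  series=[
    [[0,0,0.06,0,0,0,0.43],[0,0,0.12,0,0,0,0.43],[0,0,0.17,0,0,0,0.43],[0,0,0.2,0,0,0,0.43],[0,0,0.2,0,0,0,0.43],[0,0,0.2,0,0,0,0.15],[0,0,0.2,0,0,0,0.15],[0,0,0.2,0,0,0,0.15],[0,0,0.2,0,0,0,0.15]],
  ],
  grip_force=15,
)

```text
time_s: 14.68
tool_pos: [0.4044, -0.2676, 0.0458]
tool_rot: [-179.9, 0.1, 127.9]
force: [-1.8, 0.6, 4.1]
grip_width: 0.0213
grasp_force: 15.0
```

Emit:
servo_tool(
  series=[
    [[0,0,0,0,0,0.036,0.15],[0,0,0,0,0,0.072,0.15],[0,0,0,0,0,0.108,0.15],[0,0,0,0,0,0.144,0.15],[0,0,0,0,0,0.18,0.15],[0,0,0,0,0,0.216,0.15],[0,0,0,0,0,0.252,0.15],[0,0,0,0,0,0.288,0.15],[0,0,0,0,0,0.324,0.15],[0,0,0,0,0,0.36,0.15],[0,0,0,0,0,0.393,0.15],[0,0,0,0,0,0.393,0.15]],
  ],
)

```text
time_s: 15.68
tool_pos: [0.4033, -0.2676, 0.0457]
tool_rot: [-180.0, 0.1, 56.9]
force: [-5.2, -1.4, 5.9]
grip_width: 0.0217
grasp_force: 15.0
```

Emit:
servo_tool(
  series=[
    [[0,0,0,0,0,0.036,0.15],[0,0,0,0,0,0.072,0.15],[0,0,0,0,0,0.108,0.15],[0,0,0,0,0,0.144,0.15],[0,0,0,0,0,0.18,0.15],[0,0,0,0,0,0.216,0.15],[0,0,0,0,0,0.252,0.15],[0,0,0,0,0,0.288,0.15],[0,0,0,0,0,0.324,0.15],[0,0,0,0,0,0.36,0.15],[0,0,0,0,0,0.393,0.15],[0,0,0,0,0,0.393,0.15]],
  ],
)

```text
time_s: 16.68
tool_pos: [0.4029, -0.2666, 0.0457]
tool_rot: [180.0, 0.1, -13.8]
force: [-5.9, 0.9, 7.6]
grip_width: 0.0214
grasp_force: 15.0
```

Emit:
servo_tool(
  series=[
    [[0,0,0,0,0,0,0.15],[0,0,0,0,0,0,0.15]],
  ],
)

```text
time_s: 16.85
tool_pos: [0.4029, -0.2667, 0.0457]
tool_rot: [180.0, 0.2, -13.6]
force: [-5.9, 1.8, 8.2]
grip_width: 0.0212
grasp_force: 15.0
```

Emit:
servo_tool(
  series=[
    [[0,0,0,0,0,0,0.43],[0,0,0,0,0,0,0.43],[0,0,0,0,0,0,0.43],[0,0,-0.05,0,0,0,0.43],[0,0,-0.13,0,0,0,0.43],[0,0,-0.25,0,0,-0.04,0.43],[0,0,-0.38,0,0,-0.08,0.43],[0,0,-0.5,0,0,-0.12,0.43],[0,0,-0.59,0,0,-0.16,0.43],[0,0,-0.59,0,0,-0.2,0.43],[0,0,-0.59,0,0,-0.24,0.43],[0,0,-0.59,0,0,-0.28,0.43]],
  ],
)

```text
time_s: 17.85
tool_pos: [0.4049, -0.2665, 0.2226]
tool_rot: [179.9, -0.0, 37.0]
force: [-0.1, 0.4, -0.2]
grip_width: 0.0376
grasp_force: 0.0
```

Emit:
servo_tool(
  series=[
    [[0,0,0,0,0,-0.04,0],[0,0,0,0,0,-0.08,0],[0,0,0,0,0,-0.12,0],[0,0,0,0,0,-0.16,0],[0,0,0,0,0,-0.2,0],[0,0,0,0,0,-0.24,0],[0,0,0,0,0,-0.272,0],[0,0,0,0,0,-0.272,0],[0,0,0,0,0,-0.272,0],[0,0,0,0,0,-0.272,0]],
  ],
)

```text
time_s: 18.68
tool_pos: [0.4044, -0.2664, 0.2217]
tool_rot: [180.0, 0.0, 85.4]
force: [0.3, -0.4, -1.0]
grip_width: 0.0005
grasp_force: 0.0
```

```bash
cat > look.py <<'E'
import sys
from k import *
c=cam('wrist');save(c,sys.argv[1]);o=get_obs();print(o['tool_pos'],o['tool_rot'],o['grip_width'])
a,p,r=axis(c,(.4043,-.2665));print(a);l,t=line(c,a);print(l,t,'cw',(l[0]-t[0]+180)%360-180)
for n,q,k in [('red',(.411,-.1167,.07),'red'),('green',(.4076,-.1544,.07),'green'),('white',(.4042,-.1918,.07),'white')]:
    try: p,r=blob(c,*proj(c,q),16,k);print(n,p,plane(c,*p,.07))
    except Exception as e: print(n,e)
E
python3 look.py w6.png; python3 -c "
from h import *
mv((.4042,-.1918,.095,85.5),(.4042,-.1918,.064,85.5))"
```

```text
[ 0.40439481 -0.26640382  0.22165615] [1.79990945e+02 5.57563845e-03 8.54351289e+01] 7.342110587674471e-05
[ 0.40393275 -0.26612178]
(np.float64(277.6280720917532), np.float64(252.33333333333334), np.float64(71.33333333333333)) (np.float64(276.84805990469704), np.float64(152.66666666666666), np.float64(-3.5)) cw 0.7800121870561725
red [312.6140116   10.46854083] [ 0.41113208 -0.11699656  0.07      ]
green [312.20974889  59.62087642] [ 0.40759024 -0.1543843   0.07      ]
white [311.91836735 105.47691934] [ 0.40412655 -0.19174618  0.07      ]
(0.4042, -0.1918, 0.095, 85.5) [ 0.248 -0.021  0.422] [ 0.0001  0.     -0.0004]
(0.4042, -0.1918, 0.064, 85.5) [ 0.248 -0.021  0.525] [ 0.0001  0.     -0.0004]
```

View pics/w6.png

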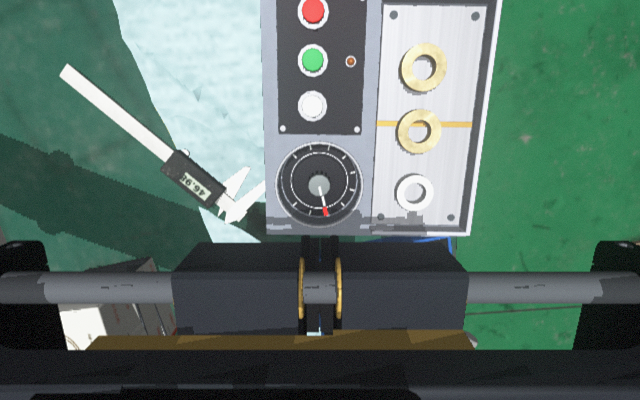

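The white line meets the tab (0.8° off), and the rings are still in place. Press white.

Emit:
servo_tool(
  series=[
    [[0.12,-0.01,0.13,0,0,0,0],[0.248,-0.021,0.26,0,0,0,0],[0.248,-0.021,0.37,0,0,0,0],[0.248,-0.021,0.45,0,0,0,0],[0.248,-0.021,0.49,0,0,0,0],[0.248,-0.021,0.51,0,0,0,0],[0.248,-0.021,0.527,0,0,0,0],[0.248,-0.021,0.527,0,0,0,0],[0.248,-0.021,0.527,0,0,0,0],[0.248,-0.021,0.527,0,0,0,0]],
  ],
)

```text
time_s: 19.57
tool_pos: [0.4035, -0.1913, 0.0653]
tool_rot: [-179.9, -0.1, 85.5]
force: [-5.8, 5.2, 9.8]
grip_width: 0.0006
grasp_force: 5.1
```

Emit:
servo_tool(
  series=[
    [[0,0,-0.04,0,0,0,0],[0,0,-0.09,0,0,0,0],[0.06,0,-0.09,0,0,0,0],[0.125,0.002,-0.09,0,0,0,0],[0.125,0.002,-0.09,0,0,0,0],[0.125,0.002,-0.05,0,0,0,0],[0.125,0.002,-0.02,0,0,0,0],[0.125,0.002,0,0,0,0,0],[0.125,0.002,0,0,0,0,0],[0.125,0.002,0,0,0,0,0]],
  ],
)

```text
time_s: 20.4
tool_pos: [0.4084, -0.1554, 0.0653]
tool_rot: [179.9, 0.0, 85.5]
force: [-3.3, 1.3, 12.2]
grip_width: 0.0006
grasp_force: 5.9
```

Emit:
servo_tool(
  series=[
    [[0,0,-0.05,0,0,0,0],[0,0,-0.15,0,0,0,0.3],[0,0,-0.25,0,0,0,0.57],[-0.1,0,-0.38,0,0,0,0.57],[-0.22,0,-0.5,0,0,0,0.57],[-0.33,0,-0.52,0,0,0,0.57],[-0.37,0,-0.52,0,0,0,0.57],[-0.37,0,-0.52,0,0,0,0.57],[-0.37,0,-0.52,0,0,0,0.57],[-0.37,0,-0.52,0,0,0,0.57]],
  ],
)

```text
time_s: 21.23
tool_pos: [0.3986, -0.2643, 0.2188]
tool_rot: [-179.9, -0.1, 85.6]
force: [-0.1, 0.6, -0.1]
grip_width: 0.0475
grasp_force: 0.0
```

```bash
python3 look.py w7.png; python3 - <<'E'
from h import *
c=cam('wrist')
P=[]
for g in [(.4955,-.2215,.078),(.491,-.276,.078),(.5,-.167,.078)]:
    q=proj(c,g);w=c['frame'][int(q[1])-34:int(q[1])+34,int(q[0])-34:int(q[0])+34]
    d=c['depth'][int(q[1])-34:int(q[1])+34,int(q[0])-34:int(q[0])+34]
    # height mask: points 8+ mm above plate
    v,u=np.mgrid[int(q[1])-34:int(q[1])+34,int(q[0])-34:int(q[0])+34]
    X=np.stack([(u-c['cx'])/c['fx'],(v-c['cy'])/c['fy'],np.ones(u.shape)],-1)*d[...,None]@c['rotation'].T+c['origin']
    m=((X[...,2]>.0735)&(X[...,2]<.085)).astype(np.uint8)
    k,_=cv2.findContours(m,cv2.RETR_EXTERNAL,cv2.CHAIN_APPROX_NONE);k=max(k,key=cv2.contourArea);(a,b),r=cv2.minEnclosingCircle(k)
    p=plane(c,a+u[0,0],b+v[0,0],.078);print(q.round(),r,p,X[...,2][m>0].mean());P.append(p)
mv((*P[1][:2],.115,85.5),(*P[1][:2],.0705,85.5))
E
```

```text
[ 0.39864784 -0.26382017  0.21878181] [-1.79928924e+02 -6.35847013e-02  8.56237685e+01] 0.04827998533938434
[ 0.40406718 -0.26583587]
(np.float64(277.54431072210065), np.float64(251.66666666666666), np.float64(71.0)) (np.float64(276.86089769510716), np.float64(152.66666666666666), np.float64(-3.8333333333333335)) cw 0.6834130269934917
red [320.59207161  11.51278772] [ 0.41111112 -0.11657224  0.07      ]
green [319.87971014  61.23768116] [ 0.40762462 -0.15416363  0.07      ]
white [319.12404215 107.43773946] [ 0.40407234 -0.1915782   0.07      ]
[427. 135.] 23.117504119873047 [ 0.49496835 -0.22017552  0.078     ] 0.07866126939655865
[422. 196.] 19.323684692382812 [ 0.49123971 -0.2760819   0.078     ] 0.07856578921067296
[433.  68.] 25.303260803222656 [ 0.49897707 -0.16844143  0.078     ] 0.07861119060034347
(np.float64(0.4912397101387019), np.float64(-0.2760818964096589), 0.115, 85.5) [-0.018  0.311  0.346] [-0.0004 -0.0003  0.0009]
(np.float64(0.4912397101387019), np.float64(-0.2760818964096589), 0.0705, 85.5) [-0.018  0.311  0.494] [-0.0004 -0.0003  0.0009]
```

View pics/w7.png

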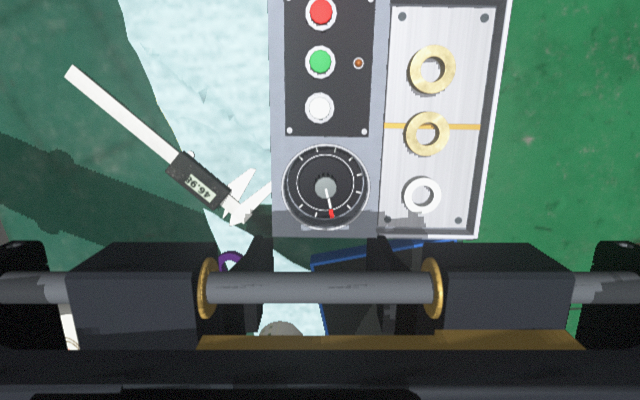

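Rings are unmoved, the knob is still on the tab, and the keys are up. Now bring the rings back, bright one first.

Emit:
servo_tool(
  series=[
    [[-0.018,0.13,0.1,0,0,0,0.55],[-0.018,0.25,0.22,0,0,0,0.55],[-0.018,0.311,0.33,0,0,0,0.55],[-0.018,0.311,0.4,0,0,0,0.55],[-0.018,0.311,0.45,0,0,0,0.55],[-0.018,0.311,0.48,0,0,0,0.55],[-0.018,0.311,0.495,0,0,0,0.55],[-0.018,0.311,0.495,0,0,0,0.55],[-0.018,0.311,0.495,0,0,0,0.25],[-0.018,0.311,0.495,0,0,0,0.25],[-0.018,0.311,0.495,0,0,0,0.25],[-0.018,0.311,0.495,0,0,0,0.25]],
  ],
  grip_force=28,
)

```text
time_s: 22.33
tool_pos: [0.4919, -0.2783, 0.0726]
tool_rot: [179.9, 0.1, 85.5]
force: [-1.0, 0.3, 3.9]
grip_width: 0.0323
grasp_force: 28.0
```

```bash
python3 - <<'E'
from h import *
o=get_obs();print(o['tool_pos'],o['grip_width'])
mv((.506,-.39,.12,85.5),(.506,-.39,.04,85.5))
E
```

```text
[ 0.49190342 -0.27827934  0.07257754] 0.032272170362665324
(0.506, -0.39, 0.12, 85.5) [-0.368  0.076 -0.157] [0.0006 0.0004 0.0002]
(0.506, -0.39, 0.04, 85.5) [-0.367  0.076  0.109] [0.0006 0.0004 0.0002]
```

Emit:
servo_tool(
  series=[
    [[0,0,-0.06,0,0,0,0.25],[0,0,-0.13,0,0,0,0.25],[-0.1,0.02,-0.16,0,0,0,0.25],[-0.2,0.04,-0.16,0,0,0,0.25],[-0.3,0.06,-0.16,0,0,0,0.25],[-0.367,0.076,-0.14,0,0,0,0.25],[-0.367,0.076,-0.05,0,0,0,0.25],[-0.367,0.076,0.04,0,0,0,0.25],[-0.367,0.076,0.1,0,0,0,0.25],[-0.367,0.076,0.125,0,0,0,0.25],[-0.367,0.076,0.125,0,0,0,0.25],[-0.367,0.076,0.125,0,0,0,0.25]],
  ],
)

```text
time_s: 23.33
tool_pos: [0.5058, -0.3895, 0.0342]
tool_rot: [180.0, 0.0, 85.6]
force: [0.6, 0.1, -0.2]
grip_width: 0.0321
grasp_force: 28.4
```

```bash
python3 - <<'E'
from h import *
o=get_obs();print(o['tool_pos'],o['grip_width'])
mv((.495,-.2205,.13,85.5))
E
```

```text
[ 0.50583939 -0.38946923  0.03415232] 0.03214768579660187
(0.495, -0.2205, 0.13, 85.5) [ 0.559 -0.079 -0.32 ] [0.0002 0.0002 0.0003]
```

Emit:
servo_tool(
  series=[
    [[0,0,0.006,0,0,0,0.25],[0,0,0.006,0,0,0,0.57],[0,0,0.006,0,0,0,0.57],[0,0,0.006,0,0,0,0.57],[0,0,-0.1,0,0,0,0.57],[0,0,-0.22,0,0,0,0.57],[0.1,-0.02,-0.3,0,0,0,0.57],[0.22,-0.04,-0.32,0,0,0,0.57],[0.34,-0.06,-0.32,0,0,0,0.57],[0.46,-0.079,-0.32,0,0,0,0.57],[0.559,-0.079,-0.32,0,0,0,0.57],[0.559,-0.079,-0.32,0,0,0,0.57]],
  ],
)

```text
time_s: 24.33
tool_pos: [0.4962, -0.2123, 0.1303]
tool_rot: [179.9, -0.2, 86.1]
force: [0.4, 0.1, -0.1]
grip_width: 0.0496
grasp_force: 0.0
```

Emit:
servo_tool(
  series=[
    [[0,0,0,0,0,0,0.57],[0,0,0,0,0,0,0.57],[0,0,0,0,0,0,0.57]],
  ],
)

```text
time_s: 24.58
tool_pos: [0.4947, -0.2219, 0.1297]
tool_rot: [180.0, 0.0, 85.4]
force: [0.2, -1.2, 0.6]
grip_width: 0.0496
grasp_force: 0.0
```

```bash
cat >> h.py <<'E'
def rings(c,z0,z1,zt,x,y):
    """rings as blobs of depth points between z0 and z1 inside world box x,y -> centres on plane zt"""
    v,u=np.mgrid[0:400,0:640]
    X=np.stack([(u-c['cx'])/c['fx'],(v-c['cy'])/c['fy'],np.ones(u.shape)],-1)*c['depth'][...,None]@c['rotation'].T+c['origin']
    m=((X[...,2]>z0)&(X[...,2]<z1)&(X[...,0]>x[0])&(X[...,0]<x[1])&(X[...,1]>y[0])&(X[...,1]<y[1])).astype(np.uint8)
    k,_=cv2.findContours(m,cv2.RETR_EXTERNAL,cv2.CHAIN_APPROX_NONE);out=[]
    for q in k:
        if cv2.contourArea(q)>250:
            (a,b),r=cv2.minEnclosingCircle(q);out.append((plane(c,a,b,zt).round(4),round(a),round(b),round(r*2*(c['origin'][2]-zt)/c['fx'],4)))
    return out
E
python3 - <<'E'
from h import *
c=cam('wrist');o=get_obs();print(o['tool_pos'])
print(rings(c,.0735,.085,.078,(.455,.538),(-.31,-.12)));print(rings(c,.031,.045,.037,(.38,.55),(-.48,-.34)))
mv((.495,-.2205,.12,85.5),(.495,-.2205,.0705,85.5))
E
```

```text
[ 0.49457046 -0.22191608  0.12953151]
[(array([ 0.4958, -0.2204,  0.078 ]), 320, 220, np.float64(0.036)), (array([ 0.4998, -0.1684,  0.078 ]), 320, 140, np.float64(0.0388))]
[]
(0.495, -0.2205, 0.12, 85.5) [0.005 0.001 0.032] [-0.      0.0002 -0.0005]
(0.495, -0.2205, 0.0705, 85.5) [0.005 0.001 0.197] [-0.      0.0002 -0.0005]
```

Emit:
servo_tool(
  series=[
    [[0.005,0.003,0.07,0,0,0,0.57],[0.005,0.003,0.13,0,0,0,0.57],[0.005,0.003,0.18,0,0,0,0.57],[0.005,0.003,0.198,0,0,0,0.57],[0.005,0.003,0.198,0,0,0,0.57],[0.005,0.003,0.198,0,0,0,0.3],[0.005,0.003,0.198,0,0,0,0.3],[0.005,0.003,0.198,0,0,0,0.3],[0.005,0.003,0.198,0,0,0,0.3]],
  ],
)

```text
time_s: 25.38
tool_pos: [0.4966, -0.2193, 0.0713]
tool_rot: [179.9, 0.1, 85.5]
force: [-0.7, -0.6, 1.5]
grip_width: 0.0363
grasp_force: 28.0
```

```bash
python3 - <<'E'
from h import *
o=get_obs();print(o['tool_pos'],o['grip_width'])
mv((.437,-.438,.12,85.5),(.437,-.438,.033,85.5))
E
```

```text
[ 0.4966457  -0.21932459  0.0712699 ] 0.03630650089325978
(0.437, -0.438, 0.12, 85.5) [-0.742 -0.141 -0.162] [0.0006 0.0003 0.0002]
(0.437, -0.438, 0.033, 85.5) [-0.742 -0.142  0.128] [0.0006 0.0003 0.0002]
```

Emit:
servo_tool(
  series=[
    [[0,0,-0.06,0,0,0,0.3],[0,0,-0.13,0,0,0,0.3],[-0.12,-0.02,-0.16,0,0,0,0.3],[-0.24,-0.05,-0.16,0,0,0,0.3],[-0.36,-0.07,-0.16,0,0,0,0.3],[-0.48,-0.09,-0.16,0,0,0,0.3],[-0.6,-0.12,-0.16,0,0,0,0.3],[-0.7,-0.142,-0.16,0,0,0,0.3],[-0.742,-0.142,-0.1,0,0,0,0.3],[-0.742,-0.142,0,0,0,0,0.3],[-0.742,-0.142,0.07,0,0,0,0.3],[-0.742,-0.142,0.1,0,0,0,0.3]],
  ],
)

```text
time_s: 26.38
tool_pos: [0.4343, -0.4363, 0.037]
tool_rot: [-179.8, -0.2, 85.5]
force: [0.6, 0.2, -0.7]
grip_width: 0.0364
grasp_force: 28.0
```

Emit:
servo_tool(
  series=[
    [[0,0,0.013,0,0,0,0.3],[0,0,0.025,0,0,0,0.3],[0,0,0.025,0,0,0,0.3]],
  ],
)

```text
time_s: 26.63
tool_pos: [0.4368, -0.4376, 0.0334]
tool_rot: [179.9, 0.0, 85.6]
force: [0.3, 1.3, 0.4]
grip_width: 0.0366
grasp_force: 28.0
```

```bash
python3 - <<'E'
from h import *
o=get_obs();print(o['tool_pos'],o['grip_width'])
mv((.4995,-.1684,.13,85.5))
E
```

```text
[ 0.43680505 -0.43757187  0.03339392] 0.03657993751475613
(0.4995, -0.1684, 0.13, 85.5) [ 0.91   0.14  -0.323] [0.0003 0.0003 0.0005]
```

Release, then stop on the way above the last ring for a check.

Emit:
servo_tool(
  series=[
    [[0,0,0.006,0,0,0,0.3],[0,0,0.006,0,0,0,0.57],[0,0,0.006,0,0,0,0.57],[0,0,0.006,0,0,0,0.57],[0,0,-0.1,0,0,0,0.57],[0,0,-0.22,0,0,0,0.57],[0.1,0.02,-0.32,0,0,0,0.57],[0.23,0.04,-0.32,0,0,0,0.57],[0.36,0.06,-0.32,0,0,0,0.57],[0.49,0.08,-0.32,0,0,0,0.57],[0.62,0.1,-0.32,0,0,0,0.57],[0.75,0.12,-0.32,0,0,0,0.57]],
  ],
)

```text
time_s: 27.63
tool_pos: [0.4898, -0.2142, 0.1294]
tool_rot: [179.9, 0.1, 85.5]
force: [0.7, -0.3, -0.3]
grip_width: 0.0495
grasp_force: 0.0
```

Emit:
servo_tool(
  series=[
    [[0.1,0.015,0,0,0,0,0.57],[0.15,0.02,0,0,0,0,0.57],[0.15,0.02,0,0,0,0,0.57],[0.15,0.02,0,0,0,0,0.57],[0.15,0.02,0,0,0,0,0.57]],
  ],
)

```text
time_s: 28.05
tool_pos: [0.4987, -0.1732, 0.1289]
tool_rot: [180.0, 0.1, 85.5]
force: [0.2, -1.4, 0.1]
grip_width: 0.0496
grasp_force: 0.0
```

```bash
python3 - <<'E'
from h import *
c=cam('wrist');o=get_obs();print(o['tool_pos'])
r=rings(c,.0735,.085,.078,(.455,.538),(-.31,-.12));print(r);p=r[0][0]
mv((p[0],p[1],.0705,85.5))
E
```

```text
[ 0.49854087 -0.17354379  0.12876988]
[(array([ 0.4997, -0.168 ,  0.078 ]), 320, 215, np.float64(0.0362))]
(np.float64(0.4997), np.float64(-0.168), 0.0705, 85.5) [0.019 0.002 0.194] [ 0.      0.0003 -0.0006]
```

Emit:
servo_tool(
  series=[
    [[0.019,0.002,0.07,0,0,0,0.57],[0.019,0.002,0.13,0,0,0,0.57],[0.019,0.002,0.18,0,0,0,0.57],[0.019,0.002,0.195,0,0,0,0.57],[0.019,0.002,0.195,0,0,0,0.57],[0.019,0.002,0.195,0,0,0,0.3],[0.019,0.002,0.195,0,0,0,0.3],[0.019,0.002,0.195,0,0,0,0.3],[0.019,0.002,0.195,0,0,0,0.3]],
  ],
)

```text
time_s: 28.85
tool_pos: [0.5008, -0.1665, 0.0713]
tool_rot: [179.9, 0.1, 85.5]
force: [0.5, -0.7, 1.4]
grip_width: 0.0363
grasp_force: 28.0
```

```bash
python3 - <<'E'
from h import *
o=get_obs();print(o['tool_pos'],o['grip_width'])
mv((.425,-.386,.12,85.5),(.425,-.386,.033,85.5))
E
```

```text
[ 0.50076849 -0.16646554  0.07125415] 0.03630202084629667
(0.425, -0.386, 0.12, 85.5) [-0.749 -0.195 -0.162] [0.0006 0.0003 0.0002]
(0.425, -0.386, 0.033, 85.5) [-0.749 -0.195  0.128] [0.0006 0.0003 0.0002]
```

Emit:
servo_tool(
  series=[
    [[0,0,-0.06,0,0,0,0.3],[0,0,-0.13,0,0,0,0.3],[-0.12,-0.03,-0.16,0,0,0,0.3],[-0.24,-0.06,-0.16,0,0,0,0.3],[-0.36,-0.09,-0.16,0,0,0,0.3],[-0.48,-0.12,-0.16,0,0,0,0.3],[-0.6,-0.16,-0.16,0,0,0,0.3],[-0.7,-0.19,-0.16,0,0,0,0.3],[-0.749,-0.195,-0.13,0,0,0,0.3],[-0.749,-0.195,-0.03,0,0,0,0.3],[-0.749,-0.195,0.06,0,0,0,0.3],[-0.749,-0.195,0.1,0,0,0,0.3]],
  ],
)

```text
time_s: 29.85
tool_pos: [0.4228, -0.3833, 0.0366]
tool_rot: [-179.8, -0.2, 85.6]
force: [-1.0, 0.9, -0.5]
grip_width: 0.0363
grasp_force: 28.0
```

Emit:
servo_tool(
  series=[
    [[0,0,0.013,0,0,0,0.3],[0,0,0.027,0,0,0,0.3],[0,0,0.027,0,0,0,0.3]],
  ],
)

```text
time_s: 30.1
tool_pos: [0.425, -0.3851, 0.0324]
tool_rot: [180.0, 0.0, 85.6]
force: [-0.7, 0.4, -0.6]
grip_width: 0.0363
grasp_force: 28.0
```

```bash
python3 - <<'E'
from h import *
o=get_obs();print(o['tool_pos'],o['grip_width'])
mv((.43,-.33,.26,85.5))
E
```

```text
[ 0.42500441 -0.38506782  0.03239482] 0.03627232193984838
(0.43, -0.33, 0.26, 85.5) [ 0.184  0.003 -0.759] [0.0002 0.0001 0.0006]
```

Emit:
servo_tool(
  series=[
    [[0,0,0.004,0,0,0,0.57],[0,0,0.004,0,0,0,0.57],[0,0,0.004,0,0,0,0.57],[0,0,-0.1,0,0,0,0.57],[0,0,-0.23,0,0,0,0.3],[0.05,0,-0.36,0,0,0,0],[0.1,0,-0.49,0,0,0,0],[0.15,0,-0.62,0,0,0,0],[0.184,0,-0.72,0,0,0,0],[0.184,0,-0.76,0,0,0,0],[0.184,0,-0.76,0,0,0,0],[0.184,0,-0.76,0,0,0,0]],
  ],
)

```text
time_s: 31.1
tool_pos: [0.4283, -0.331, 0.2601]
tool_rot: [180.0, 0.1, 85.5]
force: [-0.0, 0.3, -0.5]
grip_width: 0.0052
grasp_force: 0.0
```

Emit:
servo_tool(
  series=[
    [[0,0,0,0,0,0,0],[0,0,0,0,0,0,0]],
  ],
)

```text
time_s: 31.27
tool_pos: [0.4273, -0.3304, 0.2576]
tool_rot: [-179.8, -0.1, 85.5]
force: [0.0, -0.4, -0.3]
grip_width: 0.0013
grasp_force: 0.0
```

```bash
python3 look.py w8.png; python3 - <<'E'
from h import *
c=cam('wrist')
print(rings(c,.0735,.085,.078,(.455,.538),(-.31,-.12)));print(rings(c,.031,.045,.037,(.38,.55),(-.48,-.34)))
mv((.4111,-.1167,.2,85.5),(.4111,-.1167,.09,85.5),(.4111,-.1167,.0645,85.5))
E
```

```text
[ 0.42744283 -0.33033264  0.25773126] [-1.79811361e+02 -1.16241015e-01  8.54941546e+01] 0.00037896779039710293
[ 0.40413861 -0.26592713]
(np.float64(277.36583906670654), np.float64(249.0), np.float64(82.0)) (np.float64(276.08942512420157), np.float64(146.66666666666666), np.float64(-3.8333333333333335)) cw 1.2764139425049734
red max() iterable argument is empty
green [283.5          1.17307692] [ 0.40742742 -0.16207013  0.07      ]
white [283.91488801  37.96679842] [ 0.40455577 -0.19262883  0.07      ]
[]
[(array([ 0.4259, -0.3875,  0.037 ]), 322, 222, np.float64(0.0361)), (array([ 0.506 , -0.3867,  0.037 ]), 391, 217, np.float64(0.0331))]
(0.4111, -0.1167, 0.2, 85.5) [ 0.705 -0.11   0.195] [-0.0009 -0.0006  0.    ]
(0.4111, -0.1167, 0.09, 85.5) [ 0.704 -0.109  0.562] [-0.0009 -0.0006  0.    ]
(0.4111, -0.1167, 0.0645, 85.5) [ 0.704 -0.109  0.647] [-0.0009 -0.0006  0.    ]
```

View pics/w8.png

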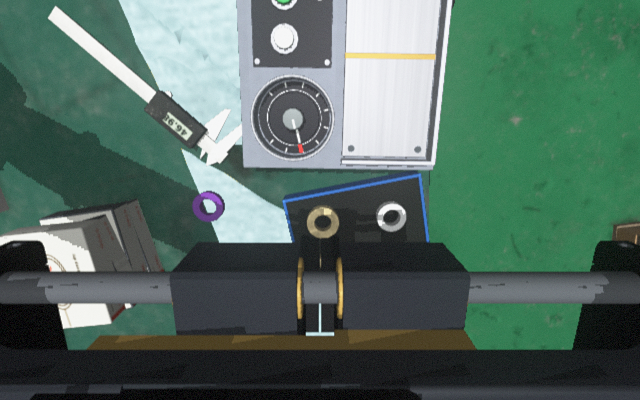

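The plate is empty, and the bright and one yellow ring are in the tray at (391,217) and (322,222). The third is hidden by the fingers, so I'll check it from the top camera once clear.

Emit:
servo_tool(
  series=[
    [[0.12,-0.02,0.08,0,0,0,0],[0.24,-0.04,0.17,0,0,0,0],[0.36,-0.06,0.26,0,0,0,0],[0.46,-0.08,0.35,0,0,0,0],[0.56,-0.1,0.44,0,0,0,0],[0.64,-0.109,0.5,0,0,0,0],[0.704,-0.109,0.54,0,0,0,0],[0.704,-0.109,0.55,0,0,0,0],[0.704,-0.109,0.55,0,0,0,0],[0.704,-0.109,0.55,0,0,0,0],[0.704,-0.109,0.55,0,0,0,0]],
  ],
)

```text
time_s: 32.28
tool_pos: [0.4128, -0.1186, 0.0956]
tool_rot: [179.9, 0.0, 85.4]
force: [-0.4, -1.0, -0.2]
grip_width: 0.0005
grasp_force: 0.0
```

```bash
python3 - <<'E'
from h import *
c=cam('top');s=cam('scene');save(c,'t9.png');save(s,'s9.png')
for n,g in [('C2',(.437,-.438,.037)),('C1',(.4255,-.387,.037)),('A',(.506,-.388,.037))]:
    q=proj(c,g)
    try: p,r=blob(c,*q,13,'bright');print(n,q,p,r,plane(c,*p,.037))
    except Exception as e: print(n,q,e)
print(rings(c,.0735,.2,.078,(.455,.538),(-.31,-.12)))
o=get_obs();print(o['tool_pos'],o['force']);mv((.4111,-.1167,.0645,85.5))
cv2.imwrite('pics/ts.png',np.hstack([cv2.resize(c['frame'][110:250,215:435],(396,252)),cv2.resize(s['frame'][140:300,300:460],(252,252))])[:,:,::-1])
E
```

```text
C2 [403.28199376 187.94774816] [403.69063181 188.90686275] 10.361210823059082 [ 0.4351119 -0.4387301  0.037    ]
C1 [377.0462815  194.02073766] [377.15635179 194.95276873] 10.302910804748535 [ 0.42367541 -0.3871694   0.037     ]
A [376.58569704 153.38742581] [375.94834711 154.35330579] 9.22443962097168 [ 0.50407389 -0.38670905  0.037     ]
[]
[ 0.41285362 -0.11844983  0.09571707] [ 0.00675074 -0.83270456  0.09985348]
(0.4111, -0.1167, 0.0645, 85.5) [ 0.005 -0.006  0.104] [ 0.0004  0.0001 -0.0004]
```

View pics/ts.png

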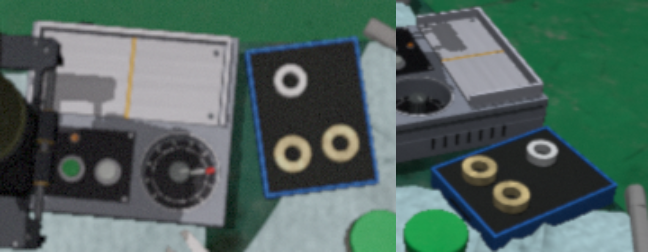

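All three rings are in the tray (crop positions (290,80), (292,153), (340,143)), and the plate is empty. Press red.

Emit:
servo_tool(
  series=[
    [[0.005,-0.006,0.04,0,0,0,0],[0.005,-0.006,0.08,0,0,0,0],[0.005,-0.006,0.1,0,0,0,0],[0.005,-0.006,0.107,0,0,0,0],[0.005,-0.006,0.107,0,0,0,0],[0.005,-0.006,0.107,0,0,0,0],[0.005,-0.006,0.107,0,0,0,0]],
  ],
)

```text
time_s: 32.97
tool_pos: [0.4111, -0.1165, 0.0652]
tool_rot: [180.0, 0.1, 85.5]
force: [-5.4, 1.4, 14.9]
grip_width: 0.0007
grasp_force: 7.8
```

```bash
python3 - <<'E'
from h import *
o=get_obs();print(o['tool_pos'],o['force']);mv((.4041,-.266,.2,85.5))
E
```

```text
[ 0.41111167 -0.11646332  0.06521848] [-5.41689394  1.38242926 14.9351351 ]
(0.4041, -0.266, 0.2, 85.5) [-0.499  0.016 -0.449] [ 0.0001  0.0003 -0.0001]
```

Emit:
servo_tool(
  series=[
    [[0,0,-0.06,0,0,0,0],[0,0,-0.16,0,0,0,0.2],[-0.1,0,-0.27,0,0,0,0.43],[-0.22,0,-0.38,0,0,0.03,0.43],[-0.33,0.01,-0.449,0,0,0.065,0.43],[-0.43,0.016,-0.449,0,0,0.1,0.43],[-0.499,0.016,-0.449,0,0,0.135,0.43],[-0.499,0.016,-0.449,0,0,0.17,0.43],[-0.499,0.016,-0.449,0,0,0.205,0.43],[-0.499,0.016,-0.449,0,0,0.24,0.43],[-0.499,0.016,-0.449,0,0,0.275,0.43],[-0.499,0.016,-0.449,0,0,0.31,0.43]],
  ],
)

```text
time_s: 33.97
tool_pos: [0.4036, -0.2659, 0.1979]
tool_rot: [180.0, -0.0, 29.4]
force: [-0.1, -0.2, -0.2]
grip_width: 0.0374
grasp_force: 0.0
```

Emit:
servo_tool(
  series=[
    [[0,0,0,0,0,0.036,0.43],[0,0,0,0,0,0.072,0.43],[0,0,0,0,0,0.108,0.43],[0,0,0,0,0,0.144,0.43],[0,0,0,0,0,0.18,0.43],[0,0,0,0,0,0.216,0.43],[0,0,0,0,0,0.252,0.43],[0,0,0,0,0,0.288,0.43],[0,0,0,0,0,0.324,0.43],[0,0,0,0,0,0.36,0.43],[0,0,0,0,0,0.396,0.43],[0,0,0,0,0,0.43,0.43]],
  ],
)

```text
time_s: 34.97
tool_pos: [0.4036, -0.2658, 0.198]
tool_rot: [180.0, -0.0, -48.0]
force: [-0.3, -0.3, 0.3]
grip_width: 0.0375
grasp_force: 0.0
```

Emit:
servo_tool(
  series=[
    [[0,0,0.1,0,0,0.036,0.43],[0,0,0.2,0,0,0.045,0.43],[0,0,0.3,0,0,0.045,0.43],[0,0,0.3,0,0,0.045,0.43],[0,0,0.3,0,0,0.045,0.43],[0,0,0.3,0,0,0.045,0.43]],
  ],
)

```text
time_s: 35.47
tool_pos: [0.4047, -0.266, 0.1093]
tool_rot: [-180.0, -0.1, -55.8]
force: [0.0, 0.1, -0.4]
grip_width: 0.0373
grasp_force: 0.0
```

```bash
python3 - <<'E'
from h import *
o=get_obs();print(o['tool_pos'],o['tool_rot'],o['qpos'].round(0))
mv((.4041,-.266,.0445,o['tool_rot'][2]))
E
```

```text
[ 0.40471198 -0.26604597  0.10933846] [-1.79954639e+02 -1.16694065e-01 -5.57683171e+01] [  43.    4.  -13.  114.    1.   62. -116.]
(0.4041, -0.266, 0.0445, np.float64(-55.76831708975093)) [-0.002  0.002  0.216] [-0.0003 -0.0006  0.    ]
```

Emit:
servo_tool(
  series=[
    [[0,0,0.06,0,0,0,0.43],[0,0,0.12,0,0,0,0.43],[0,0,0.18,0,0,0,0.43],[0,0,0.213,0,0,0,0.43],[0,0,0.213,0,0,0,0.43],[0,0,0.213,0,0,0,0.15],[0,0,0.213,0,0,0,0.15],[0,0,0.213,0,0,0,0.15],[0,0,0.213,0,0,0,0.15]],
  ],
  grip_force=12,
)

```text
time_s: 36.22
tool_pos: [0.4037, -0.2667, 0.0452]
tool_rot: [179.9, -0.1, -55.8]
force: [-4.0, -1.6, 5.4]
grip_width: 0.0214
grasp_force: 12.0
```

Emit:
servo_tool(
  series=[
    [[0,0,0,0,0,-0.036,0.15],[0,0,0,0,0,-0.072,0.15],[0,0,0,0,0,-0.108,0.15],[0,0,0,0,0,-0.144,0.15],[0,0,0,0,0,-0.18,0.15],[0,0,0,0,0,-0.216,0.15],[0,0,0,0,0,-0.252,0.15],[0,0,0,0,0,-0.288,0.15],[0,0,0,0,0,-0.324,0.15],[0,0,0,0,0,-0.36,0.15],[0,0,0,0,0,-0.396,0.15],[0,0,0,0,0,-0.43,0.15]],
  ],
)

```text
time_s: 37.22
tool_pos: [0.4037, -0.2669, 0.0452]
tool_rot: [179.9, 0.0, 21.9]
force: [-3.0, -1.7, 4.6]
grip_width: 0.0218
grasp_force: 12.0
```

Emit:
servo_tool(
  series=[
    [[0,0,0,0,0,-0.036,0.15],[0,0,0,0,0,-0.072,0.15],[0,0,0,0,0,-0.108,0.15],[0,0,0,0,0,-0.144,0.15],[0,0,0,0,0,-0.18,0.15],[0,0,0,0,0,-0.216,0.15],[0,0,0,0,0,-0.252,0.15],[0,0,0,0,0,-0.288,0.15],[0,0,0,0,0,-0.324,0.15],[0,0,0,0,0,-0.36,0.15],[0,0,0,0,0,-0.396,0.15],[0,0,0,0,0,-0.43,0.15]],
  ],
)

```text
time_s: 38.22
tool_pos: [0.4038, -0.2669, 0.0452]
tool_rot: [180.0, 0.2, 99.3]
force: [-2.0, -2.6, 5.0]
grip_width: 0.0214
grasp_force: 12.0
```

Emit:
servo_tool(
  series=[
    [[0,0,0,0,0,-0.036,0.15],[0,0,0,0,0,-0.072,0.15],[0,0,0,0,0,-0.108,0.15],[0,0,0,0,0,-0.144,0.15],[0,0,0,0,0,-0.18,0.15],[0,0,0,0,0,-0.216,0.15],[0,0,0,0,0,-0.252,0.15],[0,0,0,0,0,-0.288,0.15],[0,0,0,0,0,-0.315,0.15],[0,0,0,0,0,-0.325,0.15],[0,0,0,0,0,-0.325,0.15],[0,0,0,0,0,-0.325,0.15]],
  ],
)

```text
time_s: 39.22
tool_pos: [0.4038, -0.2668, 0.0451]
tool_rot: [-179.9, 0.1, 157.5]
force: [-2.1, -1.3, 5.4]
grip_width: 0.0213
grasp_force: 12.0
```

Turned 213°. Release, rise, turn back to the viewing yaw and check.

Emit:
servo_tool(
  series=[
    [[0,0,0,0,0,0,0.43],[0,0,0,0,0,0,0.43],[0,0,0,0,0,0,0.43],[0,0,-0.05,0,0,0,0.43],[0,0,-0.13,0,0,0,0.43],[0,0,-0.25,0,0,0.036,0.43],[0,0,-0.38,0,0,0.072,0.43],[0,0,-0.5,0,0,0.108,0.43],[0,0,-0.6,0,0,0.144,0.43],[0,0,-0.6,0,0,0.18,0.43],[0,0,-0.6,0,0,0.216,0.43],[0,0,-0.6,0,0,0.252,0.43]],
  ],
)

```text
time_s: 40.22
tool_pos: [0.4043, -0.265, 0.2245]
tool_rot: [180.0, 0.1, 111.9]
force: [0.0, -0.2, -0.0]
grip_width: 0.0376
grasp_force: 0.0
```

Emit:
servo_tool(
  series=[
    [[0,0,0,0,0,0.036,0.43],[0,0,0,0,0,0.072,0.43],[0,0,0,0,0,0.108,0.43],[0,0,0,0,0,0.145,0.43],[0,0,0,0,0,0.145,0.43],[0,0,0,0,0,0.145,0.43],[0,0,0,0,0,0.145,0.43]],
  ],
)

```text
time_s: 40.8
tool_pos: [0.4039, -0.265, 0.2237]
tool_rot: [-180.0, -0.0, 86.3]
force: [0.5, 0.1, 0.1]
grip_width: 0.0371
grasp_force: 0.0
```

```bash
python3 look.py w10.png; python3 -c "
from h import *
c=cam('top')
for g in [(.437,-.438,.037),(.4255,-.387,.037),(.506,-.388,.037)]:
    try: p,r=blob(c,*proj(c,g),13,'bright');print(p,r,plane(c,*p,.037))
    except Exception as e: print(e)"
```

```text
[ 0.40383797 -0.2650488   0.22369581] [-1.79998157e+02 -6.37256620e-04  8.62331730e+01] 0.037378870395060305
[ 0.40386973 -0.26616454]
(np.float64(129.99135899450118), np.float64(248.33333333333334), np.float64(70.66666666666667)) (np.float64(276.9742180342887), np.float64(156.33333333333334), np.float64(-3.6666666666666665)) cw -146.9828590397875
red [316.16710993  12.49778369] [ 0.41110723 -0.11671881  0.07      ]
green [315.04017857  61.52232143] [ 0.40759596 -0.1543708   0.07      ]
white [313.95014663 106.95894428] [ 0.40407163 -0.19172833  0.07      ]
[403.93870403 188.47343841] 10.131847381591797 [ 0.43595835 -0.43923625  0.037     ]
[377.07017544 195.09962406] 9.786955833435059 [ 0.42338958 -0.3869963   0.037     ]
[368.97080292 156.94647202] 8.321758270263672 [ 0.49899583 -0.37296177  0.037     ]
```

View pics/w10.png

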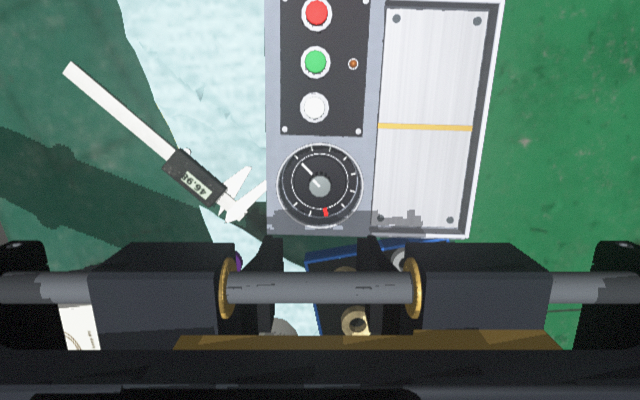

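The knob is back at its stop (line at 130° world = 0), but the bright ring seems to have shifted. Step back and look at the tray.

Emit:
servo_tool(
  series=[
    [[-0.12,0,-0.05,0,0,0,0.43],[-0.24,0,-0.1,0,0,0,0.43],[-0.36,0,-0.15,0,0,0,0.43],[-0.48,0,-0.15,0,0,0,0.43],[-0.6,0,-0.15,0,0,0,0.43],[-0.65,0,-0.15,0,0,0,0.43],[-0.65,0,-0.15,0,0,0,0.43],[-0.65,0,-0.15,0,0,0,0.43],[-0.65,0,-0.15,0,0,0,0.43]],
  ],
)

```text
time_s: 41.65
tool_pos: [0.3912, -0.4584, 0.2686]
tool_rot: [180.0, -0.1, 86.2]
force: [-0.5, 0.1, -0.4]
grip_width: 0.0373
grasp_force: 0.0
```

```bash
python3 - <<'E'
from h import *
c=cam('wrist');save(c,'w11.png');print(get_obs()['tool_pos'])
for r in rings(c,.031,.045,.037,(.36,.57),(-.5,-.32)): print(r)
E
```

```text
[ 0.39138268 -0.45814529  0.26891828]
(array([ 0.5562, -0.486 ,  0.037 ]), 461, 186, np.float64(0.0348))
(array([ 0.4368, -0.4394,  0.037 ]), 358, 153, np.float64(0.0385))
(array([ 0.4255, -0.388 ,  0.037 ]), 346, 108, np.float64(0.0407))
(array([ 0.4942, -0.366 ,  0.037 ]), 408, 82, np.float64(0.0392))
```

View pics/w11.png

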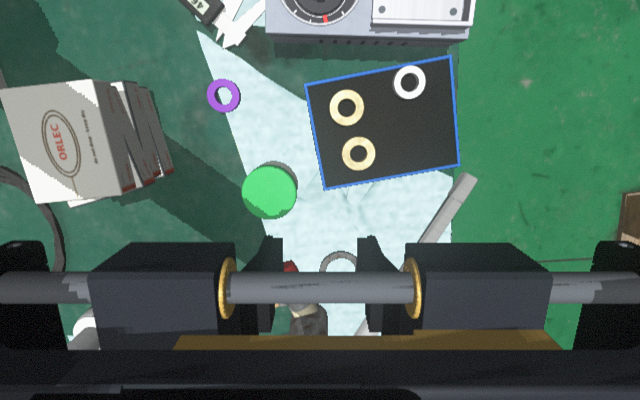

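The knock left the bright ring at (410,82), still flat inside the lip, about 42 mm of the allowed 58 mm off centre. All three rings are in the tray, the keys are up, the knob is at its stop and the pot is untouched.

```bash
python3 -c "
from h import *
print(env.sign_off())"
```

```text
the job is handed in; nothing more can be done
None
```

The job is handed in after about 42 s of robot time: all three rings are back in the tray, the keys were pressed white, green, then red, the knob is at its lower stop and the grease pot is untouched; the sign-off gave no verdict.

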